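Draw up a handrail joint by its star nut

ROBOT

A 6-joint arm with a two-finger parallel gripper is mounted at the origin on the work surface. World frame = base frame: x ahead of the robot, y to its left, z up, the work surface at z = 0. Lengths are in m, angles in rad, forces in N, time in s.
With the tool pointing down it reaches from about 0.325 to 0.775 m from the base axis. Payload 9.3 kg.
Tool frame: the origin (TCP) lies on the centre line of the jaws, within the pads' length; the fingertips stand arm.finger_overhang ahead of it and the grasp point (between the pads) lies 5 mm behind it (arm.finger_overhang is the distance from the TCP to the fingertips, in m); z points along the fingers, y is the direction in which the jaws open and shut (so a half turn about z gives the same grasp; the last joint's range is limited). The gripper opens to 85 mm and grips with 20 to 120 N. Pads are 22 mm wide; open, the fingers measure 114 mm over their backs; the gripper's body (76 mm by 85 mm) begins 54 mm behind the grasp point. The pads swing forward as they close: fully open they stand 13 mm farther back than shut.
Start: joints at [1.055, 0.259, 0.021, 1.334, 0, 1.418], TCP at [0.195, 0.514, 0.222] pointing down, gripper open.
Joint ranges: [-3.04, 3.04], [-0.91, 1.82], [-1.04, 1.36], [-1.92, 1.95], [-1.52, 1.45], [-3.14, 3.14]. Speed limits (rad/s): [2.22, 2.22, 2.79, 3.14, 3.14, 3.14].

INTERFACE

Orientations are given as a unit quaternion [x, y, z, w].
In Python, from station import arm gives the robot as it stands.
- The arm moves only by the shell command python3 -m handwheel 'ROWS' [FORCE]. ROWS is a JSON object of lists of equal length, an entry for each row: "xyz": the shift along the tool's x, y, z in m, a list of three; "turn": the turn, a rotation vector about the tool's x, y, z in units of 8 degrees (1.0 is 8 degrees), a list of three; "fingers": the opening, from 0 (shut) to 1 (fully open). A call has exactly 5 rows; each row shifts and turns the commanded pose from where the row before left it, along the tool's axes as they then stand; what a row does not reach is not made up. A row lasts 1/8 s, in which the tool goes at most 62.5 mm and 10.7 degrees, less where a joint would pass 70% of its speed; a pose out of reach is approached as far as the arm can. A call with a gripper value outside its range is refused whole. The fingers move at their own pace and stop on an object; FORCE is the grip in N (left out, the last holds). Time passes only in rows, so rows that do not move let the fingers close, or fill a call up. It gives the time, the measured TCP pose, the force and the opening at its end, in the units of the state.
- arm.read_state(): the state, without advancing time (a new reading comes with each control period).
- arm.capture(name): name is "side" or "top"; returns (picture, depth): 400x640x3 uint8, blue, green, red; 400x640 float32, m along the optical axis (not along the pixel's ray), 0 where there is no reading.
- arm.camera_params(name): a dict with "fx", "fy", "cx", "cy" (pixels), "R" (3x3) and "t" (3): a world point X has camera coordinates R X + t. Camera axes: x right, y down, z forward; pixel columns grow to the right and rows downward; lengths in m; the calibration is good to about 2 mm. A picture is of the moment at which its call begins. camera_params takes no time and is no camera call.
- arm.finish_job(): hands the job in, once; it reports no verdict.
The state is a dict: "t": time; "q": joint angles; "qd": joint speeds; "tau": joint torques, N m; "tool_pos": TCP position; "orientation": TCP orientation; "wrist_force": force on the tool from outside, world axes, zero at the start; "torque": the same for the moment, N m; "width": opening from 0.0 (shut) to 1.0 (fully open).
Only numpy, scipy, OpenCV 4.12 (cv2) and the standard library are available. Lean on these libraries where they do the work, as an engineer would, in place of code of your own. Each camera call takes 0.05 s, during which the arm holds its last target.

TASK

The butt joint of the handrail on the bench is still a little slack. Take the short screwdriver from the tool block and, working through the slot in the rail, turn the star nut tooth by tooth towards the far side of the slot until it stops, then nip it up there with a short firm push of about 10 N, never more than 16 N on nut or wood. Put the screwdriver back in the hole it came from, and leave the other things alone.

Things in the scene. Friction and masses are not known exactly. Their poses are not given: they have to be found in the camera images.
- driver: short flat-blade screwdriver, 109 mm long, about 120 g, standing blade down in a hole of the tool block, its origin 10 mm above the bench; lifts straight out. Origin: end of the blade, on the axis; z runs up to the handle. Blade 8 mm wide (own y), 3 mm thick (own x), 20 mm long, then a round 8 mm shaft up to 45 mm
- driver_handle (a point): on the driver's axis 70 mm above the blade's end, axes as the driver's: the squared wooden handle, 26 x 26 mm, flats facing own x and y, from 45 to 101 mm above the blade's end (dark band near the top), then a round end to 109 mm. In the block the handle's flat underside rests on the block's top
- block: beech tool block, fixed, 185 x 64 mm, 55 mm high; origin at the centre of its underside. Three square holes 14 mm wide go right through it, in a row along its x at -58, 0 and +58 mm, mouths chamfered 3 mm; a tool stands in each. The driver's own x starts within 0.2 rad of the block's y (across the row)
- awl: awl with a round bulging wooden handle 34 mm in diameter, standing in another hole of the block; origin at its point. To be left alone
- punch: slim round steel nail punch, body 15 mm in diameter, standing in another hole of the block; origin at its lower end. To be left alone
- rail: hardwood handrail, fixed, upside down on a plywood board between low cleats (to 62 mm either side, 32 mm high); 60 mm wide above, 72 mm below, flat top 70 mm above the bench. Origin on the bench under the middle of the slot. Own y runs along the rail: its end at -185 mm, the butt joint at 80 mm, the second length from there to 365 mm
- slot (a point): middle of the slot's mouth in the rail's top face, 70 mm above the bench; axes as the rail's (x away from the robot). The slot is 40 mm long across the rail (x), 14 mm wide along it (y), 48 mm deep, with straight sides. A blade let down 15 to 16 mm to the -x side of the middle, 18 mm deep, passes outside the nut's teeth and meets the next one when swept towards +x
- nut_axis (a point): centre of the star nut, 30 mm straight below the middle of the slot's mouth; the bolt's axis is y. A tooth that leans more than about 32 degrees from upright towards -x offers a blade coming from that side its tip and may jam it: then let the blade down in the gap just behind the next tooth (about 5 mm wide) instead
- nut: plain oiled steel star nut down in the slot: 8 round-tipped teeth 4.2 mm thick, 45 degrees apart, 32 mm across tips, 20 mm across roots, 9 mm thick; turns about y. A tooth at the top is 14 mm below the rail's top face, the root 20 mm. It tightens as its top goes to +x of the slot. It turns under about 3 N at the teeth, stays where left, and stops dead when the joint is closed
- nut_turn (a joint): angle of the star nut in rad, growing as it tightens; it starts between -2.5 and -1.3, and 0 is where the joint closes and the nut stops. At 0 one tooth leans 20 degrees from upright towards +x, the others every 45 degrees from it. The bolt's thread moves the joint 1.5 mm a turn
- ring: loose brown wooden ring, 52 mm across and 24 mm high; origin under its centre. To be left alone
- tape: loose roll of paper tape, 90 mm across and 25 mm high; origin under its centre. To be left alone

How it is judged:
By the outcome, as a careful person would: the job done as asked, in the order asked, and still so for the second after the job is handed in, with the robot touching nothing.
It also fails if it takes over 64 s, if anything falls off the work surface, if the arm or the gripper's body presses on something with over 40 N, if the wrist force passes 120 N, or if a joint passes its speed limit or range.

## Working session

There is one attempt and no reset: what is moved stays moved. The work goes in short steps, Python scripts to look and compute and a shell command to move; the robot and the scene stay as the last step left them, time stands still between calls to the robot, and variables do not carry over. Pictures are saved under pics/ and viewed, and the job is handed in when it is done.

```bash
ls; mkdir -p pics; python3 - <<'E'
from station import arm
import cv2,numpy as np
print(arm.read_state()); print(arm.finger_overhang)
for n in("side","top"):
    p,d=arm.capture(n); cv2.imwrite(f"pics/{n}0.png",p); np.save(f"pics/{n}0.npy",d); np.save(f"pics/{n}0p.npy",p)
    print(n,arm.camera_params(n))
E
```

```text
pics
{'t': 0.0, 'q': array([ 1.05538977e+00,  2.59206342e-01,  2.07515701e-02,  1.33367069e+00,
       -1.02853394e-05,  1.41818258e+00]), 'qd': array([-0.00040711, -0.00062288, -0.00035122,  0.00079092, -0.00032836,
       -0.00027926]), 'tau': array([-9.37191289e-04, -5.55646563e+01,  3.44527924e+01,  1.37149991e-02,
       -2.06604391e-04,  1.27109485e-05]), 'tool_pos': array([0.19506011, 0.51394408, 0.22145446]), 'orientation': array([ 1.80403201e-01,  9.83592519e-01, -6.29526064e-04, -2.13009402e-04]), 'wrist_force': array([ 0.23939987, -0.29983735, -1.00526472]), 'torque': array([-0.01877923, -0.02227793, -0.01287848]), 'width': 1.001797097131392}
0.014
side {'fx': 446.1159261751942, 'fy': 446.1159261751942, 'cx': 315.548343526008, 'cy': 199.6736929309887, 'R': array([[ 0.83485065, -0.55046873,  0.00292595],
       [-0.316858  , -0.48488536, -0.81516084],
       [ 0.4501393 ,  0.67961045, -0.57922728]]), 't': array([-0.52902318,  0.20600212,  0.72116101])}
top {'fx': 381.0115260031282, 'fy': 381.0115260031282, 'cx': 321.21357084447266, 'cy': 196.91949752437702, 'R': array([[ 0.0102329 , -0.99990299, -0.00944951],
       [-0.98372715, -0.00837125, -0.17947374],
       [ 0.17937722,  0.01113227, -0.98371738]]), 't': array([-0.09077135,  0.56510663,  0.85768335])}
```

View pics/top0.png

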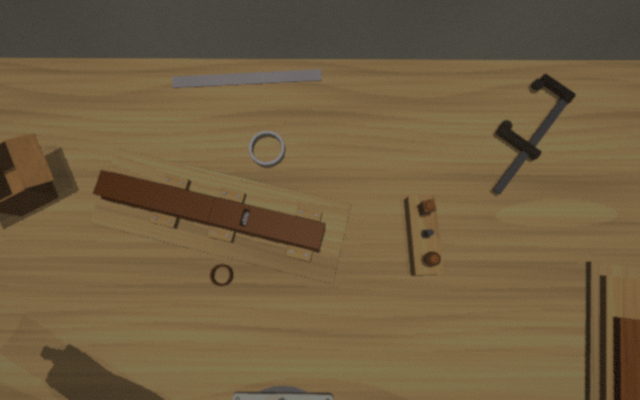

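View pics/side0.png

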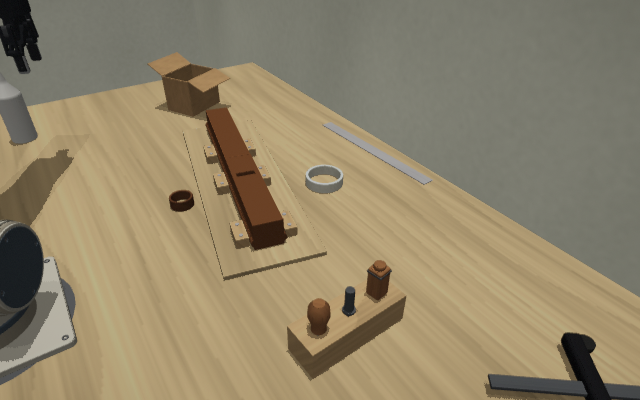

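The top view has the slot at about (246,216) and the tool block at (425,235). In the side view the square-handled driver stands at the far end of the block, (378,280). I'll enlarge both areas.

```bash
python3 - <<'E'
import cv2,numpy as np
t=np.load("pics/top0p.npy");s=np.load("pics/side0p.npy")
def crop(im,x0,y0,x1,y1,k,n,g=1.8):
    c=im[y0:y1,x0:x1]; c=np.clip(c.astype(float)*g,0,255).astype(np.uint8)
    cv2.imwrite(n,cv2.resize(c,None,fx=k,fy=k,interpolation=cv2.INTER_CUBIC))
crop(t,395,185,450,285,6,"pics/a.png")
crop(t,225,195,275,235,14,"pics/b.png",2.5)
crop(s,280,250,415,380,6 if 0 else 4,"pics/c.png")
crop(s,195,140,295,255,5,"pics/d.png")
E
```

```text
(no output)
```

View pics/a.png

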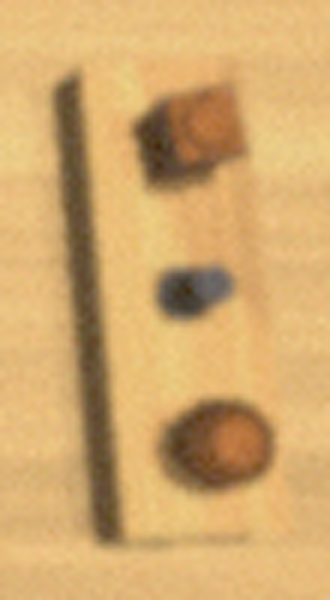

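View pics/b.png

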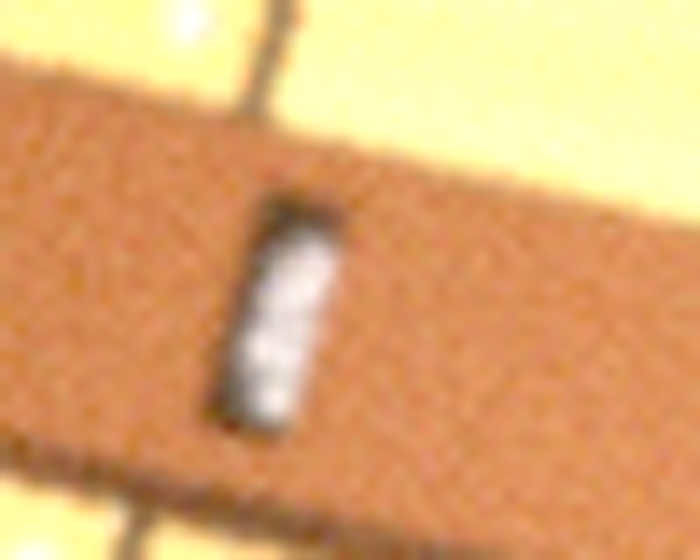

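View pics/c.png

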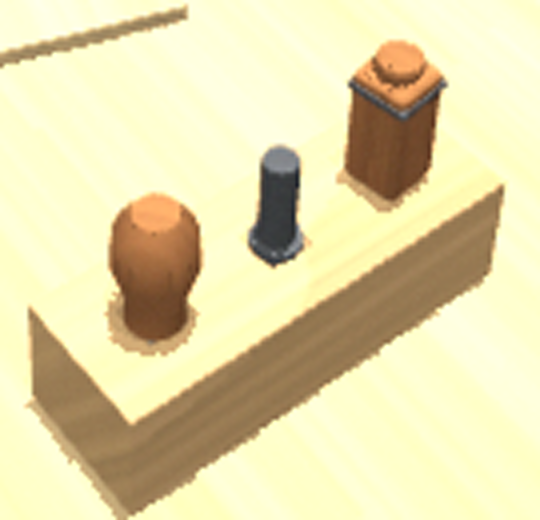

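View pics/d.png

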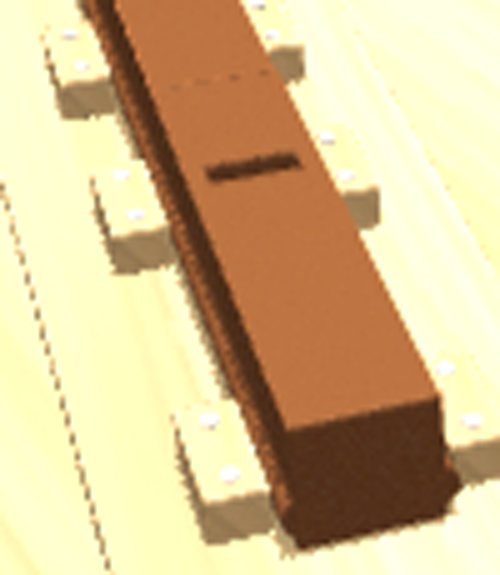

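Side crop: the driver is square-handled and stands at the far (+x) end of the block, then the punch, with the awl nearest. The rail's slot shows at about (245,173) in the side picture, joint beyond it. Now I'll compute positions from these pixels.

```bash
cat > h.py <<'E'
import numpy as np
from station import arm
P={n:arm.camera_params(n) for n in("side","top")}
def ray(n,u,v,z):
    p=P[n];d=np.array([(u-p["cx"])/p["fx"],(v-p["cy"])/p["fy"],1.]);R=p["R"]
    c=-R.T@p["t"];w=R.T@d
    return c+w*(z-c[2])/w[2]
def proj(n,X):
    p=P[n];c=p["R"]@np.asarray(X)+p["t"];return np.array([p["cx"]+p["fx"]*c[0]/c[2],p["cy"]+p["fy"]*c[1]/c[2]])
def C(pt,k,x0,y0): return (pt[0]+.5)/k-.5+x0,(pt[1]+.5)/k-.5+y0
def dep(n,u,v,d):
    p=P[n];z=d[int(round(v)),int(round(u))]
    return p["R"].T@(np.array([(u-p["cx"])/p["fx"]*z,(v-p["cy"])/p["fy"]*z,z])-p["t"])
E
python3 - <<'E'
from h import *
np.set_printoptions(precision=4,suppress=True)
def show(name,n,k,x0,y0,pts,z):
    A=np.array([ray(n,*C(p,k,x0,y0),z) for p in pts]);print(name,n);print(A,"mean",A.mean(0))
show("slot","top",14,225,195,[(265,190),(345,215),(292,435),(208,420)],.07)
show("slot","side",5,195,140,[(206,168),(296,152),(302,165),(210,182)],.07)
show("railend","side",5,195,140,[(285,430),(440,397)],.07)
show("joint","side",5,195,140,[(170,87),(268,72)],.07)
show("blocktop","top",6,395,185,[(85,65),(240,55),(255,535),(122,540)],.055)
show("blocktop","side",4,280,250,[(30,310),(133,422),(502,187)],.055)
show("blockbot","side",4,280,250,[(128,515),(488,272)],0)
show("shoulder(101+10)","side",4,280,250,[(349,86),(402,109),(446,79)],.111-.004)
show("end109","side",4,280,250,[(400,56)],.119)
show("end109","top",6,395,185,[(208,118)],.119)
show("end109punch?","top",6,395,185,[(218,280)],.09)
dt=np.load("pics/top0.npy");ds=np.load("pics/side0.npy")
print(dep("top",265,224,dt),dep("top",230,205,dt),dep("side",250,190,ds),dep("side",330,325,ds), dep("top",416,240,dt),dep("side",380,264,ds),dep("top",429.5,204.5,dt))
E
```

```text
slot top
[[0.5344 0.0948 0.07  ]
 [0.5304 0.0813 0.07  ]
 [0.4937 0.0884 0.07  ]
 [0.4961 0.1024 0.07  ]] mean [0.5136 0.0917 0.07  ]
slot side
[[0.4935 0.1038 0.07  ]
 [0.5324 0.0943 0.07  ]
 [0.5297 0.0831 0.07  ]
 [0.49   0.0924 0.07  ]] mean [0.5114 0.0934 0.07  ]
railend side
[[ 0.4397 -0.079   0.07  ]
 [ 0.4976 -0.0932  0.07  ]] mean [ 0.4686 -0.0861  0.07  ]
joint side
[[0.5098 0.1774 0.07  ]
 [0.5539 0.1653 0.07  ]] mean [0.5318 0.1713 0.07  ]
blocktop top
[[ 0.5705 -0.2929  0.055 ]
 [ 0.5751 -0.3541  0.055 ]
 [ 0.3892 -0.3518  0.055 ]
 [ 0.3868 -0.3012  0.055 ]] mean [ 0.4804 -0.325   0.055 ]
blocktop side
[[ 0.3831 -0.304   0.055 ]
 [ 0.3887 -0.3646  0.055 ]
 [ 0.5692 -0.3545  0.055 ]] mean [ 0.447 -0.341  0.055]
blockbot side
[[ 0.3871 -0.3636  0.    ]
 [ 0.5723 -0.3523  0.    ]] mean [ 0.4797 -0.358   0.    ]
shoulder(101+10) side
[[ 0.5176 -0.3169  0.107 ]
 [ 0.5266 -0.3372  0.107 ]
 [ 0.5509 -0.3342  0.107 ]] mean [ 0.5317 -0.3294  0.107 ]
end109 side
[[ 0.5354 -0.324   0.119 ]] mean [ 0.5354 -0.324   0.119 ]
end109 top
[[ 0.5392 -0.3228  0.119 ]] mean [ 0.5392 -0.3228  0.119 ]
end109punch? top
[[ 0.4828 -0.332   0.09  ]] mean [ 0.4828 -0.332   0.09  ]
[0.4982 0.0438 0.0665] [0.5417 0.127  0.0683] [0.49   0.0282 0.0699] [ 0.4377 -0.3356  0.0554] [ 0.4655 -0.3065  0.0544] [ 0.5359 -0.3244  0.1183] [ 0.5388 -0.3236  0.118 ]
```

```bash
python3 - <<'E'
from h import *
import cv2
np.set_printoptions(precision=4,suppress=True,linewidth=160)
def cloud(n):
    d=np.load(f"pics/{n}0.npy");p=P[n];v,u=np.mgrid[:400,:640]
    c=np.stack([(u-p["cx"])/p["fx"]*d,(v-p["cy"])/p["fy"]*d,d],-1)-p["t"];return c@p["R"],d
for n in("top","side"):
    X,d=cloud(n)
    def rect(name,lo,hi,zl,zh):
        m=(d>0)&(X[...,0]>lo[0])&(X[...,0]<hi[0])&(X[...,1]>lo[1])&(X[...,1]<hi[1])&(X[...,2]>zl)&(X[...,2]<zh)
        pts=(X[m][:,:2]*1000).astype(np.float32);r=cv2.minAreaRect(pts);print(n,name,len(pts),r,X[m][:,2].mean())
    rect("rail",(.4,-.15),(.65,.5),.061,.078)
    rect("block",(.3,-.4),(.65,-.25),.049,.060)
    rect("handle",(.5,-.36),(.58,-.29),.098,.115)
X,d=cloud("top")
t=np.load("pics/top0p.npy")
print(((X[206:228,238:254,2]*1000).round().astype(int)))
print(t[206:228,238:254].mean(-1).astype(int))
s=np.load("pics/side0p.npy")
def crop(im,x0,y0,x1,y1,k,n,g=1.8):
    c=im[y0:y1,x0:x1]; c=np.clip(c.astype(float)*g,0,255).astype(np.uint8)
    cv2.imwrite(n,cv2.resize(c,None,fx=k,fy=k,interpolation=cv2.INTER_CUBIC))
crop(t,235,203,257,230,22,"pics/e.png",1.8)
crop(s,230,163,262,183,22,"pics/f.png",2.5)
crop(s,360,255,400,305,12,"pics/g.png",1.8)
E
```

```text
top rail 5897 ((535.1256103515625, 179.98265075683594), (550.3739624023438, 60.20034408569336), 76.92887115478516) 0.06880531959682398
top block 1749 ((481.57110595703125, -329.005615234375), (185.05616760253906, 65.67890167236328), 3.442382574081421) 0.05421492663185224
top handle 94 ((538.963134765625, -324.1635437011719), (26.76654815673828, 26.213817596435547), 12.421479225158691) 0.10862217404772403
side rail 3463 ((531.3029174804688, 180.6776123046875), (553.1148681640625, 61.01596450805664), 76.89202880859375) 0.06986471736729745
side block 3169 ((477.84136962890625, -326.90966796875), (186.22982788085938, 66.77164459228516), 3.384225368499756) 0.0549849728890632
side handle 234 ((534.8521118164062, -324.2639465332031), (28.060958862304688, 28.4113712310791), 5.911252498626709) 0.1075694943344642
[[ 69  69  70  69  70  69  69  72  69  70  71  69  69  72  71  69]
 [ 68  72  69  70  72  71  69  68  70  71  69  68  72  69  69  69]
 [ 70  70  68  71  69  70  66  66  68  71  70  68  68  69  66  70]
 [ 67  70  70  68  68  68  63  52  50  54  59  69  67  71  68  66]
 [ 69  70  68  69
[... 1612 characters left out ...]
42 41 69 82 90 92 87 64 61 63 61 61]
 [56 57 56 48 41 57 79 92 96 96 76 66 58 60 62 55]
 [58 61 56 47 41 64 85 94 94 88 70 64 59 60 60 58]
 [58 58 49 44 45 65 85 89 87 77 65 59 60 60 59 58]
 [60 53 55 44 55 77 88 90 90 79 67 58 56 61 60 60]
 [55 56 43 46 68 92 94 92 87 75 64 58 62 59 60 62]
 [61 49 45 47 66 90 94 96 88 67 56 61 61 58 58 57]
 [59 54 40 43 61 75 86 90 80 66 57 59 59 61 62 59]
 [58 49 38 39 53 73 87 87 75 60 61 58 61 59 62 58]
 [55 46 32 36 52 76 95 89 70 58 58 62 63 58 59 62]
 [56 40 30 36 44 64 81 78 67 56 61 63 58 62 62 62]
 [56 49 44 29 39 45 52 58 61 57 58 60 58 60 64 63]
 [59 56 55 55 47 44 47 57 55 59 61 59 60 59 58 61]
 [56 58 57 61 60 55 58 60 60 59 61 59 62 59 60 59]]
```

View pics/e.png

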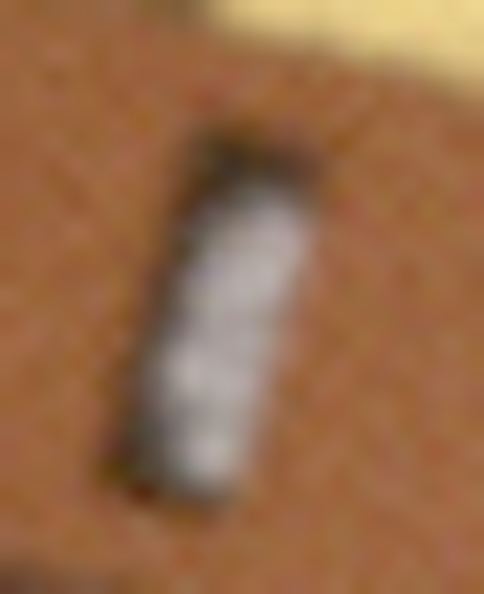

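View pics/f.png

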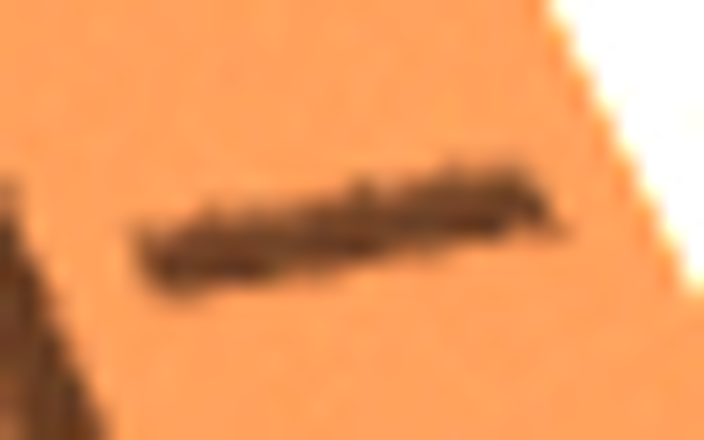

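View pics/g.png

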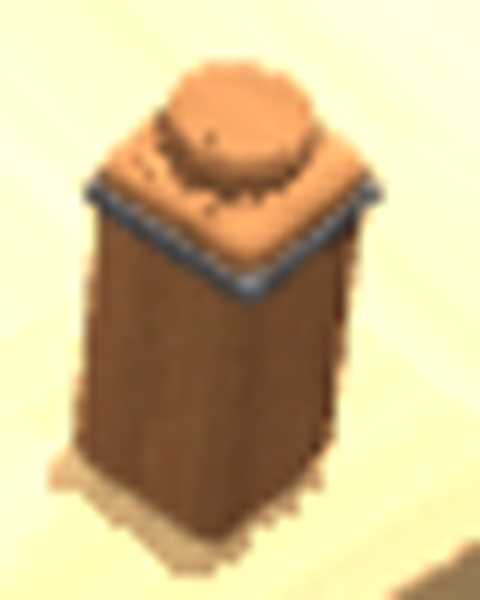

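Both cameras agree on sizes and yaws (rail −13.1°, block +3.4°), but differ by 4 mm in x, so each is about 2 mm off. Next I'll average a few top frames to read the teeth in the slot.

```bash
python3 - <<'E'
from h import *
import cv2
np.set_printoptions(precision=1,suppress=True,linewidth=160)
L=[arm.capture("top") for _ in range(10)]
im=np.mean([l[0].astype(float) for l in L],0); D=np.stack([l[1] for l in L]); D[D<=0]=np.nan
d=np.nanmedian(D,0); np.save("pics/topavg.npy",im); np.save("pics/topavgd.npy",d)
p=P["top"];v,u=np.mgrid[:400,:640]
X=(np.stack([(u-p["cx"])/p["fx"]*d,(v-p["cy"])/p["fy"]*d,d],-1)-p["t"])@p["R"]
a=np.deg2rad(-13.1);ex=np.array([np.cos(a),np.sin(a)]);ey=np.array([-np.sin(a),np.cos(a)])
o=np.array([.5147,.0923])
rel=X[...,:2]-o; rx=rel@ex*1000; ry=rel@ey*1000
m=(abs(rx)<24)&(abs(ry)<4)
idx=np.argsort(rx[m])
for x,y,z,b in zip(rx[m][idx],ry[m][idx],X[...,2][m][idx]*1000+1.2,im.mean(-1)[m][idx]): print(f"{x:6.1f} {y:5.1f} z{z:5.1f} b{b:5.1f} lean/r {np.hypot(x,z-40):.1f}")
c=im[203:230,235:257]
cv2.imwrite("pics/e2.png",cv2.resize(np.clip(c*2.2,0,255).astype(np.uint8),None,fx=22,fy=22,interpolation=cv2.INTER_CUBIC))
E
```

```text
-24.0  -4.0 z 71.0 b 55.2 lean/r 39.2
 -23.3   3.6 z 70.1 b 54.1 lean/r 38.1
 -22.7   1.6 z 69.2 b 51.3 lean/r 37.0
 -22.3  -1.0 z 70.7 b 49.3 lean/r 37.9
 -21.7  -3.4 z 70.9 b 48.0 lean/r 37.8
 -21.1   4.0 z 71.0 b 45.2 lean/r 37.5
 -20.5   2.1 z 69.7 b 39.9 lean/r 36.1
 -16.1   2.6 z 28.2 b 60.0 lean/r 19.9
 -14.8   3.8 z 36.0 b 79.4 lean/r 15.3
 -14.8  -0.8 z 45.8 b 78.7 lean/r 15.8
 -13.2   1.5 z 48.6 b 94.5 lean/r 15.7
 -12.6  -0.6 z 47.9 b 90.8 lean/r 14.8
 -10.8   2.6 z 47.0 b 88.0 lean/r 12.8
 -10.2   0.4 z 46.1 b 88.6 lean/r 11.9
  -9.6  -1.8 z 45.8 b 73.7 lean/r 11.2
  -8.4   3.4 z 46.1 b 86.3 lean/r 10.4
  -7.9   1.1 z 45.9 b 91.2 lean/r 9.8
  -7.3  -1.3 z 46.6 b 80.7 lean/r 9.9
  -6.7   1.9 z 55.0 b 94.9 lean/r 16.5
  -6.2  -0.4 z 55.3 b 95.1 lean/r 16.5
  -5.6  -2.6 z 55.0 b 86.3 lean/r 16.1
  -4.4   2.8 z 54.2 b 93.9 lean/r 14.9
  -3.9   0.3 z 54.9 b 92.7 lean/r 15.4
  -3.3  -1.7 z 53.8 b 86.5 lean/r 14.2
  -1.2   2.3 z 49.3 b 91.8 lean/r 9.4
  -0.7  -0.1 z 49.8 b 88.6 lean/r 9.8
  -0.2  -2.8 z 51.4 b 78.6 lean/r 11.4
   1.2   3.1 z 48.5 b 90.3 lean/r 8.6
   1.6   0.3 z
[... 377 characters left out ...]
 10.0  -1.3 z 46.2 b 84.9 lean/r 11.7
  11.1   3.8 z 46.8 b 83.0 lean/r 13.0
  11.7   1.5 z 46.8 b 91.4 lean/r 13.5
  12.3  -0.7 z 46.1 b 82.0 lean/r 13.7
  14.0   2.1 z 47.0 b 73.4 lean/r 15.6
  14.7   0.2 z 45.1 b 64.5 lean/r 15.5
  18.2   3.7 z 32.7 b 44.8 lean/r 19.6
  18.7   1.2 z 33.4 b 47.8 lean/r 19.8
  20.1   1.9 z 55.9 b 40.7 lean/r 25.6
  20.1  -1.6 z 61.3 b 45.9 lean/r 29.3
  20.2   3.6 z 36.1 b 38.8 lean/r 20.6
  20.3   0.0 z 41.4 b 44.1 lean/r 20.3
  20.4   1.4 z 70.5 b 51.5 lean/r 36.7
  20.8  -1.0 z 71.1 b 53.0 lean/r 37.4
  21.4  -3.2 z 70.7 b 55.0 lean/r 37.5
  22.6   2.1 z 70.3 b 57.5 lean/r 37.8
  23.2  -0.3 z 70.7 b 59.3 lean/r 38.4
  23.8  -2.4 z 69.9 b 59.7 lean/r 38.2
```

View pics/e2.png

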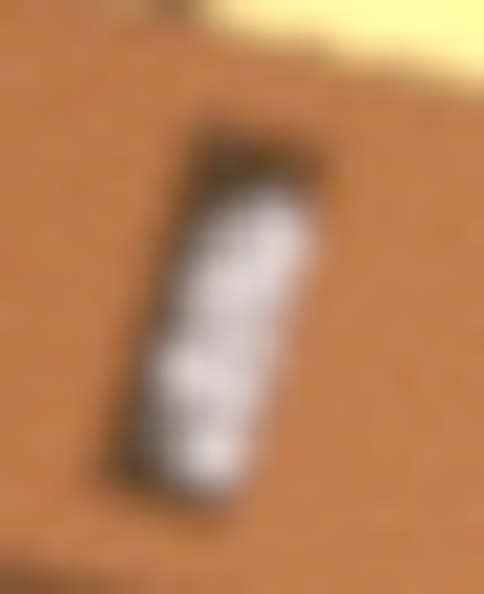

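The averaged depth reads the nut clearly. Teeth tips sit at about +22° and −23° (z≈55), so the first tooth is within the 32° limit, and the nut starts near −133° or −88°. Next is the handle's yaw from the base corners in the side crop.

```bash
python3 - <<'E'
from h import *
import cv2
np.set_printoptions(precision=4,suppress=True,linewidth=160)
def ang(A):
    for i in range(len(A)-1):
        e=A[i+1]-A[i];print(" len",np.hypot(*e[:2]).round(4),"yaw mod90",(np.degrees(np.arctan2(e[1],e[0]))+45)%90-45)
for z,pts in((.055,[(78,448),(212,540),(330,445)]),(.111,[(90,180),(250,275),(378,180)])):
    A=np.array([ray("side",*C(q,12,360,255),z) for q in pts]);print(A);ang(A);print("centre",(A[0]+A[2])/2)
im=np.load("pics/topavg.npy");c=im[192:222,412:442]
cv2.imwrite("pics/g2.png",cv2.resize(np.clip(c*2,0,255).astype(np.uint8),None,fx=20,fy=20,interpolation=cv2.INTER_CUBIC))
d=np.load("pics/topavgd.npy");p=P["top"];v,u=np.mgrid[:400,:640]
X=(np.stack([(u-p["cx"])/p["fx"]*d,(v-p["cy"])/p["fy"]*d,d],-1)-p["t"])@p["R"]
m=(X[...,2]>.1)&(X[...,2]<.125)&(abs(X[...,0]-.538)<.03)&(abs(X[...,1]+.324)<.03)
print(m.sum(),cv2.minAreaRect((X[m][:,:2]*1000).astype(np.float32)))
E
```

```text
[[ 0.5235 -0.3132  0.055 ]
 [ 0.5281 -0.3354  0.055 ]
 [ 0.5519 -0.3312  0.055 ]]
 len 0.0227 yaw mod90 11.599047324495771
 len 0.0242 yaw mod90 10.029188825744555
centre [ 0.5377 -0.3222  0.055 ]
[[ 0.5172 -0.3174  0.111 ]
 [ 0.5233 -0.3412  0.111 ]
 [ 0.5475 -0.3373  0.111 ]]
 len 0.0246 yaw mod90 14.343032939478675
 len 0.0246 yaw mod90 9.197704159675219
centre [ 0.5324 -0.3273  0.111 ]
154 ((539.08935546875, -324.27978515625), (27.10020637512207, 25.532302856445312), 12.109052658081055)
```

View pics/g2.png

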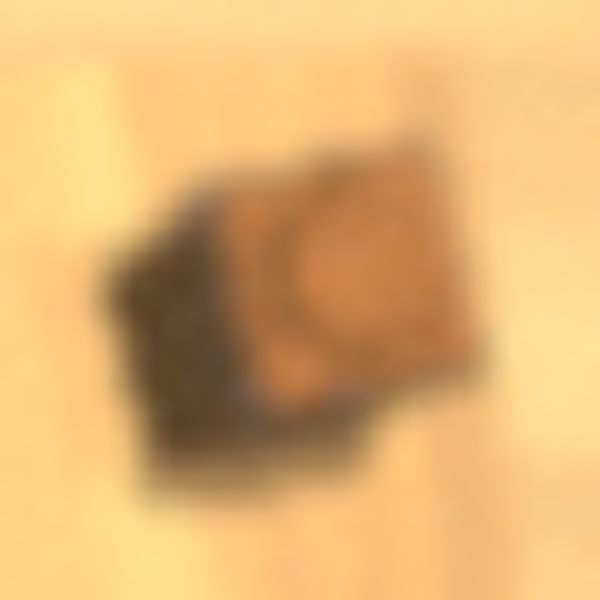

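```bash
cat >> h.py <<'E'
from scipy.spatial.transform import Rotation as Ro
def need(pos=None,yaw=None):
    s=arm.read_state();R=Ro.from_quat(s["orientation"]).as_matrix()
    if pos is not None: print("t %.2f shift mm"%s["t"],(R.T@(np.array(pos)-s["tool_pos"])*1000).round(2))
    if yaw is not None:
        y=np.deg2rad(yaw);x=np.array([np.cos(y),np.sin(y),0]);z=np.array([0,0,-1.]);T=np.c_[x,np.cross(z,x),z]
        print("turn units",(np.degrees(Ro.from_matrix(R.T@T).as_rotvec())/8).round(3))
    print("tcp",s["tool_pos"].round(4),"F",s["wrist_force"].round(2),"w",round(s["width"],3),"q6",s["q"][5].round(2))
E
python3 -c "
from h import *
need((.537,-.3235,.2),191.5)"
```

```text
t 0.60 shift mm [-616.88 -661.84   22.04]
turn units [ 0.    -0.    -4.036]
tcp [0.1952 0.5142 0.2221] F [-0.45  0.03  0.9 ] w 0.997 q6 1.42
```

```bash
python3 -m handwheel '{"xyz":[[-0.02,-0.021,0],[-0.036,-0.039,0],[-0.038,-0.041,0],[-0.038,-0.041,0],[-0.038,-0.041,0]],"turn":[[0,0,0],[0,0,0],[0,0,0],[0,0,0],[0,0,0]],"fingers":[1,1,1,1,1]}'
python3 -m handwheel '{"xyz":[[-0.038,-0.041,0],[-0.038,-0.041,0],[-0.038,-0.041,0],[-0.038,-0.041,0],[-0.038,-0.041,0]],"turn":[[0,0,0],[0,0,0],[0,0,0],[0,0,0],[0,0,0]],"fingers":[1,1,1,1,1]}'
python3 -m handwheel '{"xyz":[[-0.038,-0.041,0],[-0.038,-0.041,0],[-0.038,-0.041,0],[-0.038,-0.041,0],[-0.038,-0.041,0]],"turn":[[0,0,0],[0,0,0],[0,0,0],[0,0,0],[0,0,0]],"fingers":[1,1,1,1,1]}'
python3 -c "
from h import *
need((.537,-.3235,.2),191.5)"
```

```text
t: 1.23
tool_pos: [0.2895, 0.2812, 0.2223]
orientation: [0.18, 0.984, 0.0, 0.0]
wrist_force: [1.1, -0.0, -0.2]
width: 1.001
t: 1.85
tool_pos: [0.3945, 0.0218, 0.2224]
orientation: [0.181, 0.984, 0.0, 0.001]
wrist_force: [1.7, 0.4, 0.1]
width: 0.997
t: 2.48
tool_pos: [0.4993, -0.2373, 0.2222]
orientation: [0.181, 0.984, -0.0, 0.0]
wrist_force: [0.2, 0.3, 1.1]
width: 1.002
t 2.48 shift mm [-65.8  -67.18  22.21]
turn units [-1.000e-03  3.000e-03 -4.038e+00]
tcp [ 0.4993 -0.2373  0.2222] F [0.2  0.35 1.1 ] w 1.002 q6 -0.23
```

```bash
python3 -m handwheel '{"xyz":[[-0.035,-0.035,0.01],[-0.026,-0.027,0.01],[0,0,0],[0,0,0],[0,0,0]],"turn":[[0,0,0],[0,0,0],[0,0,-1.2],[0,0,-1.3],[0,0,-1.2]],"fingers":[1,1,1,0.8,0.7]}' 40
python3 -c "
from h import *
need((.537,-.3235,.2),191.5)
import cv2
p,d=arm.capture('side');cv2.imwrite('pics/s1.png',p)
p,d=arm.capture('top');cv2.imwrite('pics/t1.png',p)"
```

```text
t: 3.1
tool_pos: [0.534, -0.3152, 0.2018]
orientation: [-0.08, 0.997, 0.0, -0.0]
wrist_force: [-0.6, -0.9, 0.7]
width: 0.696
t 3.10 shift mm [-1.69 -8.67  1.8 ]
turn units [ 0.002 -0.002 -0.297]
tcp [ 0.534  -0.3152  0.2018] F [-0.6  -0.93  0.67] w 0.696 q6 -0.83
```

View pics/s1.png

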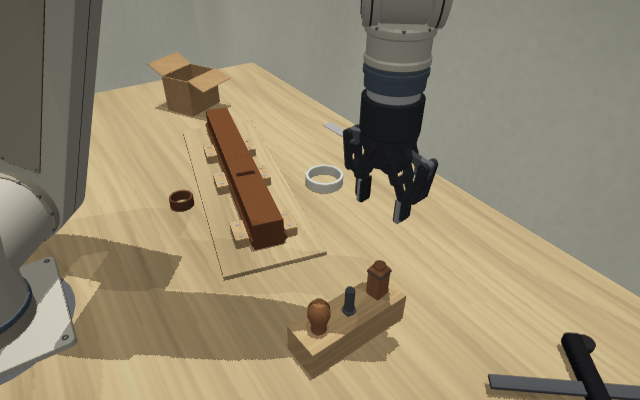

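The gripper hangs over the driver with the fingers open either side of it (tips at about (362,200) and (402,220)). I'll align and go down.

```bash
python3 -m handwheel '{"xyz":[[-0.0017,-0.0087,0.002],[0,0,0.015],[0,0,0.03],[0,0,0.02],[0,0,0]],"turn":[[0,0,-0.3],[0,0,0],[0,0,0],[0,0,0],[0,0,0]],"fingers":[0.7,0.7,0.7,0.7,0.7]}' 40
python3 -c "
from h import *
need((.537,-.3235,.078),191.5)
import cv2
p,d=arm.capture('side');cv2.imwrite('pics/s2.png',cv2.resize(p[130:330,300:480],None,fx=3,fy=3))"
```

```text
t: 3.82
tool_pos: [0.5359, -0.3224, 0.1329]
orientation: [-0.096, 0.995, 0.001, -0.001]
wrist_force: [-0.7, -0.6, 0.0]
width: 0.704
t 3.83 shift mm [-0.97 -1.49 54.87]
turn units [ 0.022 -0.018 -0.054]
tcp [ 0.5359 -0.3224  0.1329] F [-0.67 -0.56  0.01] w 0.704 q6 -0.87
```

View pics/s2.png

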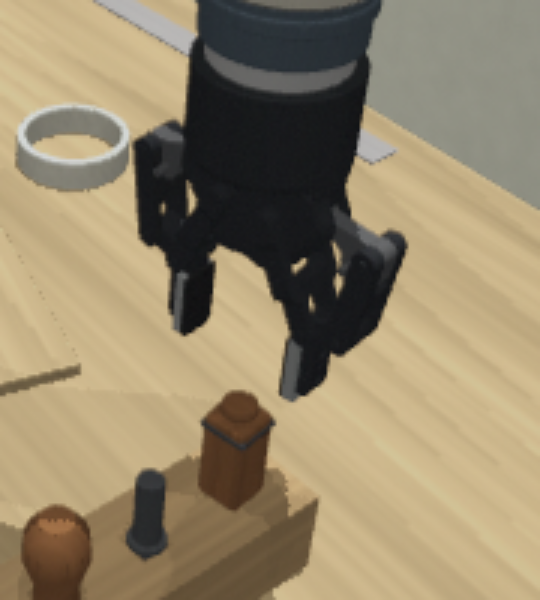

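The handle is centred between the fingers (fingertip midpoint and handle both at about column 238–240 of the crop). Going down the rest and closing.

```bash
python3 -m handwheel '{"xyz":[[-0.001,-0.0015,0.015],[0,0,0.02],[0,0,0.0145],[0,0,0.004],[0,0,0]],"turn":[[0,0,0],[0,0,0],[0,0,0],[0,0,0],[0,0,0]],"fingers":[0.7,0.7,0.7,0.7,0.7]}' 40
python3 -m handwheel '{"xyz":[[0,0,0],[0,0,0],[0,0,0],[0,0,0],[0,0,0]],"turn":[[0,0,0],[0,0,0],[0,0,0],[0,0,0],[0,0,0]],"fingers":[0.55,0.45,0.35,0.2,0.2]}' 40
python3 -c "
from h import *
need((.537,-.3235,.078),191.5)"
```

```text
t: 4.5
tool_pos: [0.5384, -0.3247, 0.0817]
orientation: [-0.098, 0.995, -0.0, 0.0]
wrist_force: [0.1, -0.2, 0.2]
width: 0.7
t: 5.12
tool_pos: [0.5384, -0.3247, 0.0819]
orientation: [-0.098, 0.995, -0.0, 0.0]
wrist_force: [-0.1, 1.1, 2.8]
width: 0.296
t 5.12 shift mm [1.12 1.41 3.94]
turn units [-0.003  0.003 -0.036]
tcp [ 0.5384 -0.3247  0.0819] F [-0.09  1.05  2.79] w 0.296 q6 -0.87
```

```bash
python3 -m handwheel '{"xyz":[[0,0,0],[0,0,0],[0,0,0],[0,0,-0.004],[0,0,-0.01]],"turn":[[0,0,0],[0,0,0],[0,0,0],[0,0,0],[0,0,0]],"fingers":[0.2,0.2,0.2,0.2,0.2]}' 100
python3 -m handwheel '{"xyz":[[0,0,-0.018],[0,0,-0.02],[0,0,-0.02],[0,0,-0.02],[0,0,-0.018]],"turn":[[0,0,0],[0,0,0],[0,0,0],[0,0,0],[0,0,0]],"fingers":[0.2,0.2,0.2,0.2,0.2]}' 100
python3 -c "
from h import *
import cv2
need()
p,d=arm.capture('side');cv2.imwrite('pics/s3.png',cv2.resize(p[100:320,280:480],None,fx=3,fy=2.7));np.save('pics/s3.npy',p)
p,d=arm.capture('top');cv2.imwrite('pics/t3.png',cv2.resize(p[150:300,360:500],None,fx=5,fy=4))"
```

```text
t: 5.75
tool_pos: [0.5379, -0.3244, 0.0953]
orientation: [-0.098, 0.995, 0.001, -0.001]
wrist_force: [0.6, 0.6, -1.4]
width: 0.277
t: 6.38
tool_pos: [0.5382, -0.3246, 0.1928]
orientation: [-0.098, 0.995, -0.0, 0.0]
wrist_force: [1.0, -0.4, -1.5]
width: 0.276
tcp [ 0.5382 -0.3246  0.1928] F [ 0.99 -0.42 -1.49] w 0.276 q6 -0.87
```

View pics/s3.png

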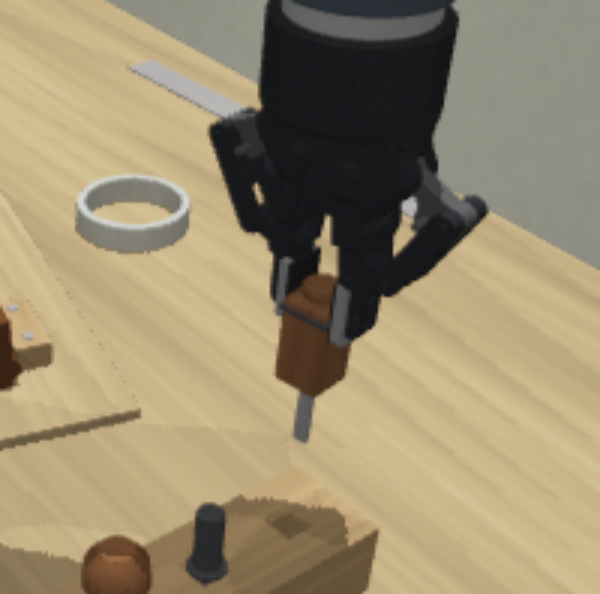

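View pics/t3.png

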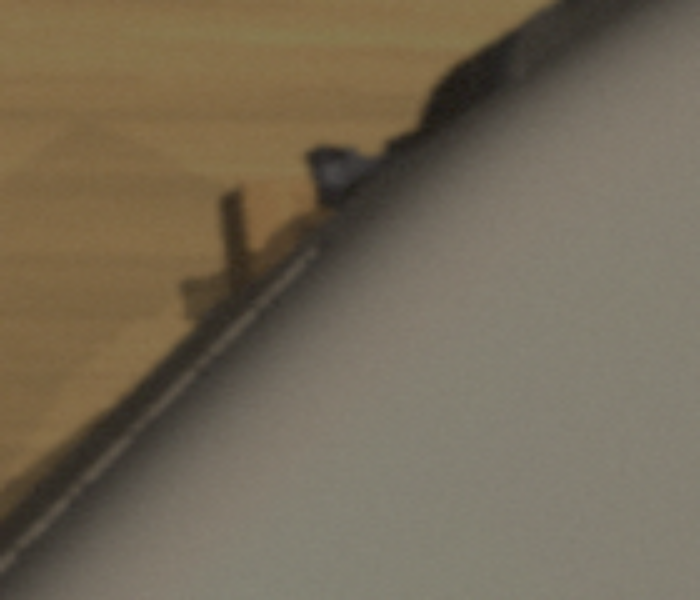

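The driver is held and clear of the block; its blade tip is at about (380,263) in the side picture. I'll check its tilt and offset against the TCP.

```bash
python3 - <<'E'
from h import *
import cv2
s=arm.read_state();x,y,z=s["tool_pos"]
for k in(0,20,45,109): print(k,proj("side",(x,y,z-.0719+k/1000)).round(1))
p=np.load("pics/s3.npy")[215:275,365:405]
cv2.imwrite("pics/s3b.png",cv2.resize(np.clip(p*1.6,0,255).astype(np.uint8),None,fx=10,fy=10,interpolation=cv2.INTER_CUBIC))
E
```

```text
0 [382.1 261.7]
20 [383.3 251.7]
45 [384.8 238.8]
109 [389.2 203. ]
```

View pics/s3b.png

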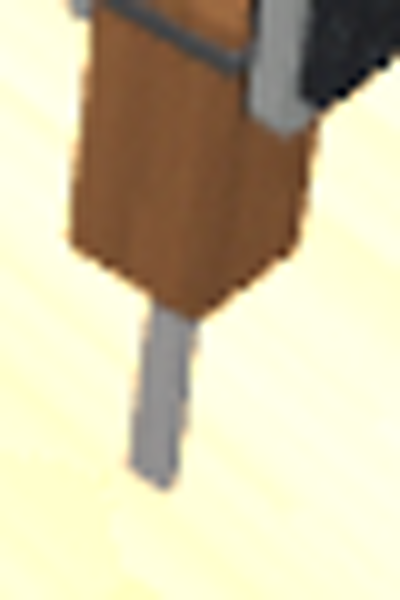

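```bash
python3 -c "
from h import *
need((.4979,.0962,.17),256.9)
o=ray('side',379.8,262.5,.1209);s=arm.read_state();print(o-s['tool_pos'])"
```

```text
t 6.47 shift mm [-41.67 421.33  22.91]
turn units [-2.70e-02  3.00e-03 -8.21e+00]
tcp [ 0.5389 -0.3251  0.194 ] F [ 0.67  0.25 -1.5 ] w 0.278 q6 -0.87
[-0.00315796  0.00137601 -0.07308434]
```

```bash
python3 -m handwheel '{"xyz":[[-0.003,0.03,0],[-0.005,0.05,0],[-0.005,0.05,0],[-0.005,0.05,0],[-0.005,0.05,0]],"turn":[[0,0,0],[0,0,0],[0,0,0],[0,0,0],[0,0,0]],"fingers":[0.2,0.2,0.2,0.2,0.2]}' 100
python3 -m handwheel '{"xyz":[[-0.005,0.05,0],[-0.005,0.05,0],[-0.005,0.05,0.005],[-0.003,0.03,0.01],[-0.0007,0.0113,0.008]],"turn":[[0,0,0],[0,0,0],[0,0,0],[0,0,0],[0,0,0]],"fingers":[0.2,0.2,0.2,0.2,0.2]}' 100
python3 -m handwheel '{"xyz":[[0,0,0],[0,0,0],[0,0,0],[0,0,0],[0,0,0]],"turn":[[0,0,-1.2],[0,0,-1.2],[0,0,-1.2],[0,0,-1.2],[0,0,-1.2]],"fingers":[0.2,0.2,0.2,0.2,0.2]}' 100
python3 -c "
from h import *
need((.4979,.0962,.17),256.9)"
```

```text
t: 7.1
tool_pos: [0.5155, -0.093, 0.191]
orientation: [-0.098, 0.995, 0.0, -0.0]
wrist_force: [0.4, 0.6, -1.2]
width: 0.283
t: 7.72
tool_pos: [0.4966, 0.0982, 0.1678]
orientation: [-0.099, 0.995, 0.0, -0.0]
wrist_force: [-0.2, -0.5, -1.2]
width: 0.283
t: 8.35
tool_pos: [0.4972, 0.096, 0.1681]
orientation: [-0.496, 0.868, 0.0, -0.0]
wrist_force: [0.1, -0.4, -0.9]
width: 0.281
t 8.35 shift mm [-0.55 -0.46 -1.92]
turn units [ 0.003 -0.003 -2.178]
tcp [0.4972 0.096  0.1681] F [ 0.1  -0.35 -0.95] w 0.281 q6 -1.01
```

```bash
python3 -m handwheel '{"xyz":[[0,0,0],[-0.0007,-0.0002,0],[0,0,0],[0,0,0],[0,0,0]],"turn":[[0,0,-1.1],[0,0,-1.08],[0,0,0],[0,0,0],[0,0,0]],"fingers":[0.2,0.2,0.2,0.2,0.2]}' 100
python3 -c "
from h import *
import cv2
need((.4979,.0962,.168),256.9)
L=[arm.capture('side')[0].astype(float) for _ in range(4)]
p=np.mean(L,0);np.save('pics/s4.npy',p);cv2.imwrite('pics/s4.png',cv2.resize(np.clip(p[110:190,195:295]*1.6,0,255).astype(np.uint8),None,fx=7,fy=7,interpolation=cv2.INTER_CUBIC))
p,d=arm.capture('top');cv2.imwrite('pics/t4.png',p)
s=arm.read_state();x,y,z=s['tool_pos'];print('pred tip',proj('side',(x,y,z-.0719)),proj('side',(x,y,.07)))"
```

```text
t: 8.98
tool_pos: [0.4977, 0.0971, 0.1685]
orientation: [-0.619, 0.785, 0.0, -0.0]
wrist_force: [-0.1, -0.2, -0.4]
width: 0.281
t 8.97 shift mm [ 0.85 -0.43  0.49]
turn units [ 0.001 -0.001 -0.046]
tcp [0.4977 0.0971 0.1685] F [-0.06 -0.21 -0.44] w 0.281 q6 -1.31
pred tip [237.6420403  163.39043825] [238.84640165 173.96285143]
```

View pics/s4.png

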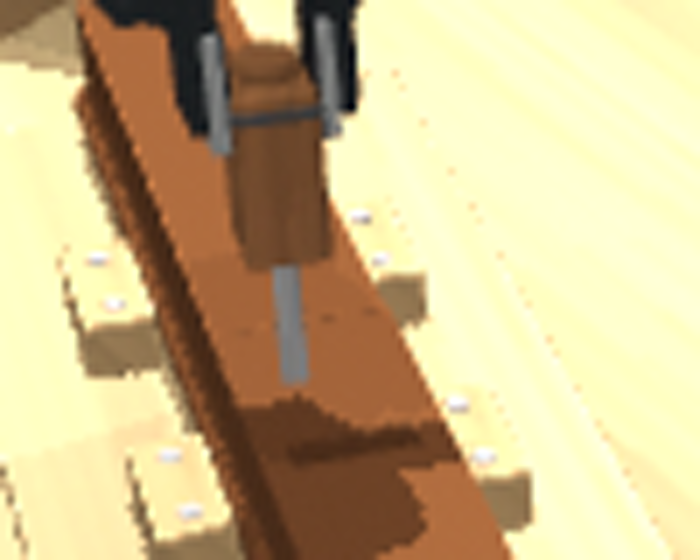

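View pics/t4.png

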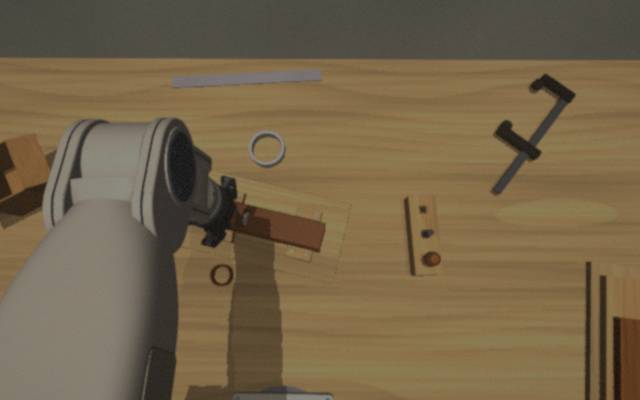

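In the side crop the blade end is at full-picture (236.6,164.1) and the slot's centre at about (245.4,173.3). The top camera also still sees the slot at (246,216). I'll compute the blade's rail coordinates and zoom into the top view.

```bash
python3 - <<'E'
from h import *
import cv2
a=np.deg2rad(-13.1);ex=np.array([np.cos(a),np.sin(a)]);ey=np.array([-np.sin(a),np.cos(a)])
s=arm.read_state();z=s["tool_pos"][2]-.0719
for zz in(z,z-.001):
    o=ray("side",236.6,164.1,zz);r=o[:2]-np.array([.5111,.0932]);print("tip",o,"rail",r@ex*1000,r@ey*1000)
r=s["tool_pos"][:2]-np.array([.513,.0927]);print("tcp rail (mean frame)",r@ex*1000,r@ey*1000)
L=[arm.capture('top')[0].astype(float) for _ in range(4)]
p=np.mean(L,0)
cv2.imwrite('pics/t5.png',cv2.resize(np.clip(p[190:240,205:265]*2.5,0,255).astype(np.uint8),None,fx=12,fy=12,interpolation=cv2.INTER_CUBIC))
print("top pred tip",proj("top",(*s["tool_pos"][:2],z)), proj("top",(*s["tool_pos"][:2],z+.02)))
E
```

```text
tip [0.49454212 0.09585369 0.09668138] rail -16.72844317203188 -1.1682370637533799
tip [0.49517867 0.09743834 0.09568138] rail -16.467615705284636 0.5194562145831751
tcp rail (mean frame) -15.972730796913613 1.0421384943130705
top pred tip [239.05591408 222.54246644] [237.02964333 221.50615314]
```

View pics/t5.png

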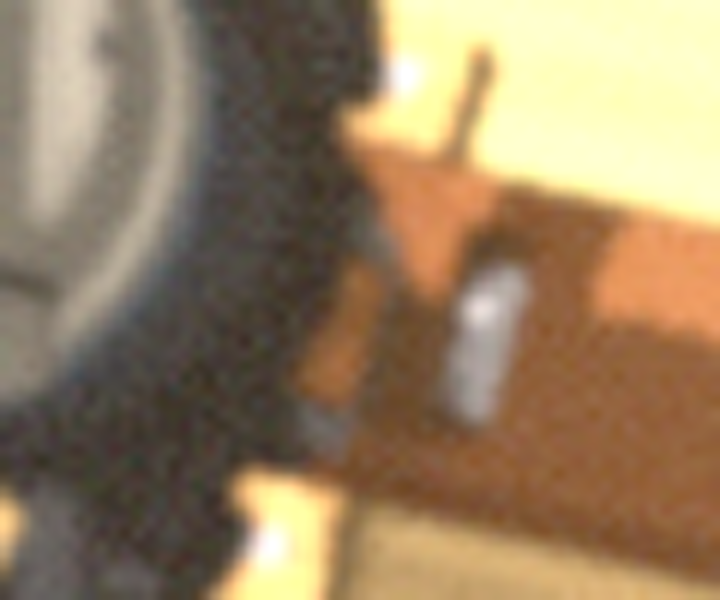

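```bash
python3 -m handwheel '{"xyz":[[0,-0.001,0],[0,0,0.015],[0,0,0.01],[0,0,0.004],[0,0,0]],"turn":[[0,0,-0.05],[0,0,0],[0,0,0],[0,0,0],[0,0,0]],"fingers":[0.2,0.2,0.2,0.2,0.2]}' 100
python3 -c "
from h import *
import cv2
need((.4979,.0962,.1239),256.9)
L=[arm.capture('side')[0].astype(float) for _ in range(3)]
p=np.mean(L,0);cv2.imwrite('pics/s5.png',cv2.resize(np.clip(p[140:190,215:275]*2,0,255).astype(np.uint8),None,fx=12,fy=12,interpolation=cv2.INTER_CUBIC))"
```

```text
t: 10.05
tool_pos: [0.4984, 0.0971, 0.1392]
orientation: [-0.623, 0.782, 0.0, -0.0]
wrist_force: [0.5, 0.2, -1.7]
width: 0.279
t 10.05 shift mm [ 0.98  0.32 15.26]
turn units [ 0.006 -0.001  0.019]
tcp [0.4984 0.0971 0.1392] F [ 0.47  0.24 -1.72] w 0.279 q6 -1.32
```

View pics/s5.png

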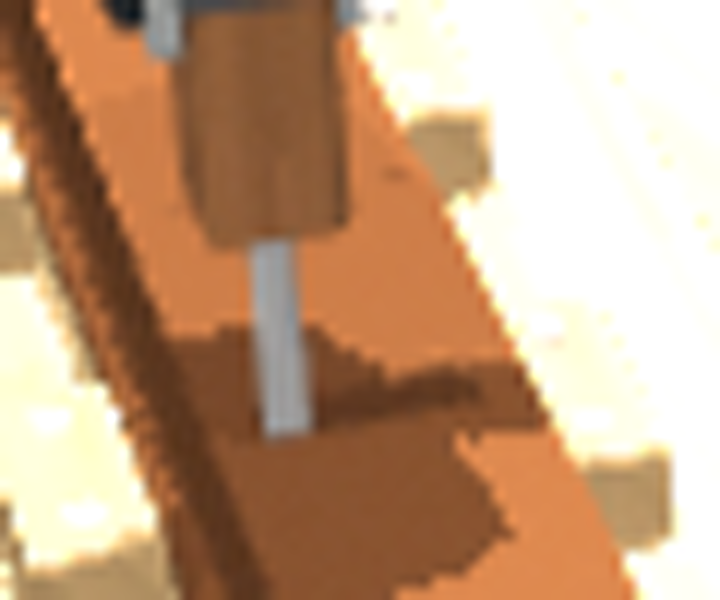

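```bash
python3 - <<'E'
from h import *
import cv2
L=[arm.capture('side')[0].astype(float) for _ in range(3)]
p=np.mean(L,0)[155:182,225:260]
cv2.imwrite('pics/s6.png',cv2.resize(np.clip(p*2.2,0,255).astype(np.uint8),None,fx=20,fy=20,interpolation=cv2.INTER_NEAREST))
s=arm.read_state();t=s["tool_pos"];R=Ro.from_quat(s["orientation"]).as_matrix()
print(R.round(3))
for nm,(hx,hy) in {"thin along toolY":(4,1.5),"thin along toolX":(1.5,4)}.items():
    for k in(0,20):
        u=[proj("side",t+R@np.array([i*hx,j*hy,0])/1000+[0,0,-.0719+k/1000])[0] for i in(-1,1) for j in(-1,1)]
        print(nm,k,min(u).round(2),max(u).round(2))
E
```

```text
[[-0.224 -0.975  0.   ]
 [-0.975  0.224 -0.   ]
 [-0.    -0.    -1.   ]]
thin along toolY 0 238.36 240.53
thin along toolY 20 237.46 239.65
thin along toolX 0 237.48 241.4
thin along toolX 20 236.57 240.53
```

View pics/s6.png

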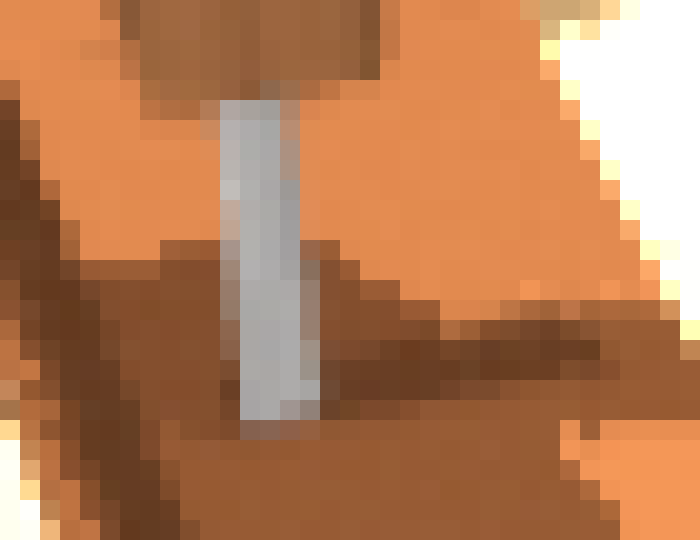

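```bash
python3 - <<'E'
import numpy as np
p=np.load("pics/s4.npy")
print("s4 blue channel cols 230-245")
for r in range(146,168): print(r,p[r,230:245,0].astype(int))
q=np.load("pics/s3.npy")
print("s3")
for r in range(243,266): print(r,q[r,372:392,0].astype(int))
E
```

```text
s4 blue channel cols 230-245
146 [28 28 28 29 27 26 27 28 28 28 27 25 32 39 39]
147 [29 29 28 29 28 25 32 33 29 29 32 34 35 40 40]
148 [31 29 29 38 69 71 70 55 36 35 35 36 36 39 39]
149 [35 35 36 37 78 77 76 60 38 36 36 36 36 37 38]
150 [36 36 36 36 79 77 76 65 38 36 36 36 35 36 36]
151 [36 36 36 37 79 78 76 69 37 36 36 37 36 36 37]
152 [36 36 36 36 69 78 76 70 39 37 36 36 36 36 36]
153 [36 36 36 36 67 79 77 71 41 36 36 36 36 36 36]
154 [37 36 36 36 58 78 77 72 43 37 36 36 36 37 36]
155 [36 36 36 36 55 79 77 73 45 38 36 31 32 36 36]
156 [36 37 39 37 51 79 77 74 48 37 36 35 36 36 36]
157 [34 37 37 37 54 78 77 75 56 37 36 37 36 37 36]
158 [35 36 36 36 49 75 76 77 65 38 35 37 37 36 36]
159 [36 36 36 36 45 74 76 77 67 38 35 36 36 36 36]
160 [36 36 36 36 42 74 75 78 75 39 36 36 37 36 37]
161 [36 36 36 36 37 74 75 76 76 40 36 36 36 36 36]
162 [36 37 37 36 36 74 75 77 77 39 35 36 36 37 36]
163 [36 36 36 35 37 66 75 77 77 47 37 36 36 36 36]
164 [37 36 36 36 37 57 67 61 61 39 36 36 36 36 36]
165 [37 36 36 36 36 39 42 41 40 36 36 37 36 36 37]
166 [37 35 36 36 36 36 36 24 36 36 35 37 36 35 37]

[... 1354 characters left out ...]
143]
258 [129 131 133 136 137 128  91  88  91  90  83 108 133 132 133 137 140 141
 142 143]
259 [129 129 130 133 135 126  90  89  91  90  84 123 138 136 133 133 135 138
 141 142]
260 [132 129 128 130 133 117  90  89  90  90  83 125 139 139 136 133 133 136
 139 140]
261 [133 132 130 129 129 113  90  89  90  90  83 132 138 140 140 136 133 133
 136 138]
262 [128 127 132 123 129 126 109  91  90  88  95 133 136 138 139 139 136 133
 133 135]
263 [128 126 126 123 130 129 125 118 101  87 108 135 135 136 138 140 139 137
 134 131]
264 [127 127 127 133 132 131 129 127 126 118 132 136 136 135 136 137 139 139
 138 134]
265 [128 128 128 128 127 132 131 129 128 129 134 136 136 136 135 134 137 140
 139 139]
```

In this pose the blade (full-picture rows 158–164) is 4.1 px wide. That is slightly wider than the shaft, so its 8 mm width lies along rail x. If it stood thin along the sweep it would be about 2.2 px. So I'll lift out and turn it a quarter turn before going in, and check its width again there.

```bash
python3 -m handwheel '{"xyz":[[0,0,-0.01],[0,0,-0.014],[0,0,-0.003],[0,0,0],[0,0,0]],"turn":[[0,0,0],[0,0,0.4],[0,0,1.25],[0,0,1.25],[0,0,1.25]],"fingers":[0.2,0.2,0.2,0.2,0.2]}' 120
python3 -m handwheel '{"xyz":[[0,0,0],[0,0,0],[0,0,0],[0,0,0],[0,0,0]],"turn":[[0,0,1.25],[0,0,1.25],[0,0,1.25],[0,0,1.25],[0,0,1.25]],"fingers":[0.2,0.2,0.2,0.2,0.2]}' 120
python3 -m handwheel '{"xyz":[[0,0,0],[0,0,0],[0,0,0],[0,0,0],[0,0,0]],"turn":[[0,0,0.8],[0,0,0.05],[0,0,0],[0,0,0],[0,0,0]],"fingers":[0.2,0.2,0.2,0.2,0.2]}' 120
cat > look.py <<'E'
from h import *
import cv2,sys
n=sys.argv[1]
L=[arm.capture('side')[0].astype(float) for _ in range(3)]
p=np.mean(L,0);np.save(f'pics/{n}.npy',p);cv2.imwrite(f'pics/{n}.png',cv2.resize(np.clip(p[135:185,220:270]*2,0,255).astype(np.uint8),None,fx=12,fy=12,interpolation=cv2.INTER_CUBIC))
s=arm.read_state();t=s["tool_pos"];print('pred tip',proj('side',(t[0],t[1],t[2]-.0719)))
need((.4979,.0962,.166),166.9)
E
python3 look.py s7; python3 -c "
import numpy as np
p=np.load('pics/s7.npy')
for r in range(146,170): print(r,p[r,228:246,0].astype(int))"
```

```text
t: 10.98
tool_pos: [0.4989, 0.0971, 0.1675]
orientation: [-0.371, 0.929, -0.0, 0.0]
wrist_force: [-0.3, 0.2, -2.1]
width: 0.27
t: 11.6
tool_pos: [0.4989, 0.0971, 0.1674]
orientation: [0.057, 0.998, 0.0, 0.0]
wrist_force: [0.0, -0.2, -1.7]
width: 0.275
t: 12.22
tool_pos: [0.4986, 0.0971, 0.1666]
orientation: [0.112, 0.994, -0.0, 0.0]
wrist_force: [-0.0, 0.1, -1.0]
width: 0.278
pred tip [238.20557559 164.12538754]
t 12.38 shift mm [ 0.55 -1.02  0.56]
turn units [-0.    -0.     0.021]
tcp [0.4987 0.0971 0.1666] F [ 0.39  0.33 -1.49] w 0.272 q6 0.25
146 [37 30 25 24 24 26 26 25 26 26 26 26 25 25 32 36 39 39]
147 [36 35 25 23 23 25 26 27 27 26 26 25 26 27 34 37 38 39]
148 [35 36 28 24 21 25 47 46 56 55 35 34 35 35 36 36 39 38]
149 [36 35 34 34 34 34 75 73 72 67 38 36 36 36 36 36 37 39]
150 [36 36 35 36 36 36 69 77 75 68 38 36 36 35 35 35 36 36]
151 [36 37 35 36 36 36 66 77 75 71 42 36 36 35 36 35 36 36]
152 [35 36 36 35 35 36 57 76 75 70 42 36 35 36 36 35 36 35]
153 [36 36 36 35 36 36 55 77 75 71 47 36 36 36 35 35 36 36]
154 [35 35 35 36 36 36 52 77 75 73 49 37 35 36 35 36 36 36]
155 [35 
[... 191 characters left out ...]
 36 36 44 73 75 42 36 36 35 36 35 36 36]
159 [36 36 36 36 35 36 36 36 72 75 38 36 35 36 36 36 37 36]
160 [36 36 35 36 35 36 36 35 64 74 46 35 36 36 36 36 35 36]
161 [36 35 35 36 36 36 36 35 62 74 48 36 36 36 36 35 35 36]
162 [35 35 35 25 23 24 35 36 55 74 55 37 35 35 36 36 37 35]
163 [23 22 24 20 20 20 23 36 53 74 56 36 36 36 35 36 36 35]
164 [20 21 20 20 20 21 21 23 40 72 56 36 36 35 36 35 36 35]
165 [21 20 19 21 19 20 20 19 22 51 41 36 35 35 36 35 36 36]
166 [18 21 20 21 20 20 21 21 20 26 35 35 35 36 36 36 35 36]
167 [18 19 19 20 21 19 19 20 20 20 23 24 36 36 36 35 36 36]
168 [15 20 21 19 20 20 20 21 19 21 20 20 24 24 34 36 36 35]
169 [16 17 19 20 20 21 20 20 20 21 20 20 20 20 23 35 36 36]
```

View pics/s7.png

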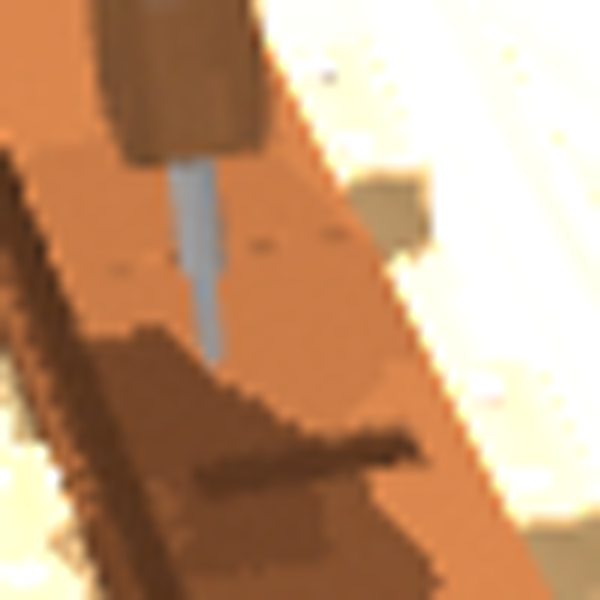

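Now the blade is 2 px wide and narrows clearly from the shaft, so this is the thin orientation wanted for the sweep. Its end is at about (237.2,165.0).

```bash
python3 - <<'E'
from h import *
a=np.deg2rad(-13.1);ex=np.array([np.cos(a),np.sin(a)]);ey=np.array([-np.sin(a),np.cos(a)])
s=arm.read_state();z=s["tool_pos"][2]-.0719
for zz in(z,z-.001):
  for v in (164.8,):
    o=ray("side",237.2,v,zz);r=o[:2]-np.array([.5111,.0932]);print("tip rail",r@ex*1000,r@ey*1000)
r=s["tool_pos"][:2]-np.array([.513,.0927]);print("tcp rail (mean frame)",r@ex*1000,r@ey*1000)
# vertical line of blade in pic at mid-blade
for k in(0,10,20,40): print(k,proj("side",s["tool_pos"]+[0,0,-.0719+k/1000]).round(1))
E
```

```text
tip rail -15.613384871860886 -1.078125963892288
tip rail -15.351361677883844 0.6028382061598867
tcp rail (mean frame) -14.956412699118452 1.0103476068604673
0 [238.2 164.1]
10 [237.7 160.1]
20 [237.3 156. ]
40 [236.3 147.7]
```

```bash
python3 -m handwheel '{"xyz":[[0,-0.0004,0.012],[0,0,0.012],[0,0,0.005],[0,0,0.005],[0,0,0.004]],"turn":[[0,0,0],[0,0,0],[0,0,0],[0,0,0],[0,0,0]],"fingers":[0.2,0.2,0.2,0.2,0.2]}' 120
python3 look.py s8
```

```text
t: 13.0
tool_pos: [0.4986, 0.0967, 0.1283]
orientation: [0.113, 0.994, 0.0, -0.0]
wrist_force: [-0.1, -0.4, -1.3]
width: 0.271
pred tip [239.91787109 179.15316903]
t 13.15 shift mm [  0.51  -0.64 -37.48]
turn units [-0.    -0.001  0.019]
tcp [0.4985 0.0967 0.1285] F [ 0.31  0.37 -1.35] w 0.277 q6 0.25
```

View pics/s8.png

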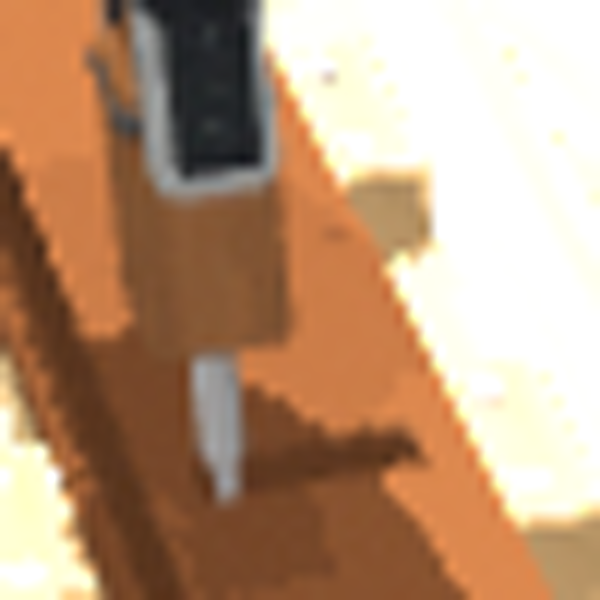

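The blade is in the slot with about 6 mm of it showing above the mouth, and no contact force. Down to 18 mm depth, then sweep towards −tool x (= rail +x).

```bash
python3 -m handwheel '{"xyz":[[0,0,0.0025],[0,0,0.002],[-0.002,0,0],[-0.002,0,0],[-0.001,0,0]],"turn":[[0,0,0],[0,0,0],[0,0,0],[0,0,0],[0,0,0]],"fingers":[0.2,0.2,0.2,0.2,0.2]}' 120
python3 -m handwheel '{"xyz":[[-0.001,0,0],[-0.001,0,0],[-0.001,0,0],[-0.001,0,0],[-0.001,0,0]],"turn":[[0,0,0],[0,0,0],[0,0,0],[0,0,0],[0,0,0]],"fingers":[0.2,0.2,0.2,0.2,0.2]}' 120
cat > st.py <<'E'
from h import *
a=np.deg2rad(-13.1);ex=np.array([np.cos(a),np.sin(a)]);ey=np.array([-np.sin(a),np.cos(a)])
s=arm.read_state();r=s["tool_pos"][:2]-np.array([.513,.0927]);f=s["wrist_force"]
print("t %.2f rail x %.2f y %.2f z %.2f | F rail x %.2f y %.2f z %.2f |F| %.2f"%(s["t"],r@ex*1000,r@ey*1000,s["tool_pos"][2]*1000,f[:2]@ex,f[:2]@ey,f[2],np.linalg.norm(f)), "torque",s["torque"].round(2),"w",round(s["width"],3))
E
python3 st.py
```

```text
t: 13.78
tool_pos: [0.5037, 0.0955, 0.1241]
orientation: [0.113, 0.994, -0.0, 0.0]
wrist_force: [-0.4, -0.1, -1.5]
width: 0.272
t: 14.4
tool_pos: [0.5081, 0.0945, 0.124]
orientation: [0.113, 0.994, -0.0, -0.0]
wrist_force: [-2.3, 0.7, 0.6]
width: 0.274
t 14.40 rail x -5.13 y 0.62 z 124.01 | F rail x -2.37 y 0.21 z 0.57 |F| 2.45 torque [0.11 0.84 0.05] w 0.274
```

```bash
python3 -m handwheel '{"xyz":[[-0.0015,0,0],[-0.0015,0,0],[-0.0015,0,0],[-0.0015,0,0],[-0.0015,0,0]],"turn":[[0,0,0],[0,0,0],[0,0,0],[0,0,0],[0,0,0]],"fingers":[0.2,0.2,0.2,0.2,0.2]}' 120
python3 st.py
python3 -m handwheel '{"xyz":[[-0.001,0,0],[-0.0005,0,0],[0,0,0],[0.001,0,0],[0.001,0,0]],"turn":[[0,0,0],[0,0,0],[0,0,0],[0,0,0],[0,0,0]],"fingers":[0.2,0.2,0.2,0.2,0.2]}' 120
python3 st.py
```

```text
t: 15.02
tool_pos: [0.5156, 0.0927, 0.124]
orientation: [0.113, 0.994, -0.0, -0.0]
wrist_force: [-2.1, 0.4, -1.3]
width: 0.273
t 15.03 rail x 2.57 y 0.65 z 123.97 | F rail x -2.17 y -0.05 z -1.33 |F| 2.55 torque [ 0.15  0.73 -0.02] w 0.273
t: 15.65
tool_pos: [0.5156, 0.0928, 0.1243]
orientation: [0.113, 0.994, -0.0, 0.001]
wrist_force: [-0.5, -0.2, -1.4]
width: 0.277
t 15.65 rail x 2.48 y 0.71 z 124.29 | F rail x -0.40 y -0.35 z -1.44 |F| 1.53 torque [ 0.01  0.02 -0.01] w 0.277
```

```bash
python3 -m handwheel '{"xyz":[[0,0,-0.008],[0.0075,0,0],[0.008,0,0],[0,0,0.004],[0,0,0.004]],"turn":[[0,0,0],[0,0,0],[0,0,0],[0,0,0],[0,0,0]],"fingers":[0.2,0.2,0.2,0.2,0.2]}' 120
python3 st.py
python3 -m handwheel '{"xyz":[[-0.0015,0,0],[-0.0015,0,0],[-0.0015,0,0],[-0.0015,0,0],[-0.0015,0,0]],"turn":[[0,0,0],[0,0,0],[0,0,0],[0,0,0],[0,0,0]],"fingers":[0.2,0.2,0.2,0.2,0.2]}' 120
python3 st.py
```

```text
t: 16.27
tool_pos: [0.5, 0.0964, 0.1238]
orientation: [0.113, 0.994, -0.0, 0.0]
wrist_force: [0.4, 1.0, -1.5]
width: 0.275
t 16.27 rail x -13.53 y 0.65 z 123.78 | F rail x 0.18 y 1.11 z -1.51 |F| 1.88 torque [-0.02  0.01 -0.03] w 0.275
t: 16.9
tool_pos: [0.5071, 0.0947, 0.124]
orientation: [0.113, 0.994, 0.0, -0.0]
wrist_force: [-2.0, 0.8, -0.4]
width: 0.273
t 16.90 rail x -6.19 y 0.65 z 124.03 | F rail x -2.15 y 0.36 z -0.38 |F| 2.22 torque [ 0.19  0.76 -0.  ] w 0.273
```

```bash
python3 -m handwheel '{"xyz":[[-0.001,0,0],[-0.001,0,0],[-0.0007,0,0],[-0.0007,0,0],[-0.0005,0,0]],"turn":[[0,0,0],[0,0,0],[0,0,0],[0,0,0],[0,0,0]],"fingers":[0.2,0.2,0.2,0.2,0.2]}' 120
python3 st.py
python3 -m handwheel '{"xyz":[[-0.0004,0,0],[-0.0004,0,0],[-0.0004,0,0],[-0.0004,0,0],[-0.0003,0,0]],"turn":[[0,0,0],[0,0,0],[0,0,0],[0,0,0],[0,0,0]],"fingers":[0.2,0.2,0.2,0.2,0.2]}' 120
python3 st.py
```

```text
t: 17.52
tool_pos: [0.5112, 0.0938, 0.1241]
orientation: [0.113, 0.994, -0.0, -0.0]
wrist_force: [-1.7, 0.1, -0.7]
width: 0.277
t 17.52 rail x -2.03 y 0.65 z 124.08 | F rail x -1.71 y -0.34 z -0.65 |F| 1.86 torque [0.19 0.7  0.02] w 0.277
t: 18.15
tool_pos: [0.513, 0.0934, 0.1241]
orientation: [0.113, 0.994, -0.0, 0.0]
wrist_force: [-3.0, 1.3, -0.4]
width: 0.271
t 18.15 rail x -0.14 y 0.66 z 124.08 | F rail x -3.18 y 0.54 z -0.37 |F| 3.25 torque [0.1  0.7  0.03] w 0.271
```

```bash
python3 -m handwheel '{"xyz":[[-0.0004,0,0],[-0.0003,0,0],[-0.0003,0,0],[-0.0003,0,0],[-0.0002,0,0]],"turn":[[0,0,0],[0,0,0],[0,0,0],[0,0,0],[0,0,0]],"fingers":[0.2,0.2,0.2,0.2,0.2]}' 120
python3 st.py
```

```text
t: 18.77
tool_pos: [0.5144, 0.093, 0.124]
orientation: [0.113, 0.994, -0.0, -0.0]
wrist_force: [-1.8, 0.9, -0.4]
width: 0.272
t 18.77 rail x 1.31 y 0.66 z 124.02 | F rail x -1.94 y 0.43 z -0.41 |F| 2.03 torque [ 0.1   0.69 -0.05] w 0.272
```

```bash
python3 -m handwheel '{"xyz":[[-0.0003,0,0],[-0.0003,0,0],[-0.0003,0,0],[-0.0003,0,0],[-0.0003,0,0]],"turn":[[0,0,0],[0,0,0],[0,0,0],[0,0,0],[0,0,0]],"fingers":[0.2,0.2,0.2,0.2,0.2]}' 120
python3 st.py
```

```text
t: 19.4
tool_pos: [0.516, 0.0927, 0.1241]
orientation: [0.113, 0.994, -0.0, 0.0]
wrist_force: [-2.7, 0.0, -0.3]
width: 0.273
t 19.40 rail x 2.90 y 0.65 z 124.10 | F rail x -2.68 y -0.61 z -0.30 |F| 2.77 torque [0.11 0.66 0.03] w 0.273
```

```bash
python3 -m handwheel '{"xyz":[[-0.0003,0,0],[-0.0003,0,0],[-0.0003,0,0],[-0.0003,0,0],[-0.0003,0,0]],"turn":[[0,0,0],[0,0,0],[0,0,0],[0,0,0],[0,0,0]],"fingers":[0.2,0.2,0.2,0.2,0.2]}' 120
python3 st.py
```

```text
t: 20.02
tool_pos: [0.5174, 0.0924, 0.1241]
orientation: [0.113, 0.994, -0.0, 0.0]
wrist_force: [-2.3, 0.9, -1.1]
width: 0.272
t 20.02 rail x 4.36 y 0.66 z 124.07 | F rail x -2.42 y 0.40 z -1.12 |F| 2.70 torque [0.1  0.67 0.01] w 0.272
```

```bash
python3 -m handwheel '{"xyz":[[0.001,0,0],[0,0,-0.008],[0.008,0,0],[0.0085,0,0],[0,0,0.004]],"turn":[[0,0,0],[0,0,0],[0,0,0],[0,0,0],[0,0,0]],"fingers":[0.2,0.2,0.2,0.2,0.2]}' 120
python3 st.py
python3 -m handwheel '{"xyz":[[0,0,0.004],[0,0,0],[-0.0015,0,0],[-0.0015,0,0],[-0.0015,0,0]],"turn":[[0,0,0],[0,0,0],[0,0,0],[0,0,0],[0,0,0]],"fingers":[0.2,0.2,0.2,0.2,0.2]}' 120
python3 st.py
python3 -m handwheel '{"xyz":[[-0.001,0,0],[-0.001,0,0],[-0.001,0,0],[-0.001,0,0],[-0.001,0,0]],"turn":[[0,0,0],[0,0,0],[0,0,0],[0,0,0],[0,0,0]],"fingers":[0.2,0.2,0.2,0.2,0.2]}' 120
python3 st.py
```

```text
t: 20.65
tool_pos: [0.4997, 0.0965, 0.1283]
orientation: [0.113, 0.994, 0.0, 0.0]
wrist_force: [0.2, 0.1, -0.6]
width: 0.276
t 20.65 rail x -13.84 y 0.69 z 128.25 | F rail x 0.17 y 0.18 z -0.60 |F| 0.65 torque [-0.04  0.03 -0.03] w 0.276
t: 21.28
tool_pos: [0.5049, 0.0952, 0.1241]
orientation: [0.113, 0.994, -0.0, 0.0]
wrist_force: [-0.4, -0.3, -0.7]
width: 0.273
t 21.27 rail x -8.44 y 0.62 z 124.10 | F rail x -0.32 y -0.39 z -0.74 |F| 0.89 torque [-0.   -0.01  0.04] w 0.273
t: 21.9
tool_pos: [0.5093, 0.0942, 0.124]
orientation: [0.113, 0.994, 0.0, -0.0]
wrist_force: [-2.8, 1.4, -0.5]
width: 0.275
t 21.90 rail x -3.97 y 0.64 z 123.99 | F rail x -3.05 y 0.76 z -0.54 |F| 3.19 torque [ 0.22  0.72 -0.01] w 0.275
```

```bash
python3 -m handwheel '{"xyz":[[-0.0005,0,0],[-0.0005,0,0],[-0.0004,0,0],[-0.0004,0,0],[-0.0003,0,0]],"turn":[[0,0,0],[0,0,0],[0,0,0],[0,0,0],[0,0,0]],"fingers":[0.2,0.2,0.2,0.2,0.2]}' 120
python3 st.py
python3 -m handwheel '{"xyz":[[-0.0002,0,0],[-0.0002,0,0],[-0.0002,0,0],[-0.0002,0,0],[-0.0002,0,0]],"turn":[[0,0,0],[0,0,0],[0,0,0],[0,0,0],[0,0,0]],"fingers":[0.2,0.2,0.2,0.2,0.2]}' 120
python3 st.py
```

```text
t: 22.52
tool_pos: [0.5117, 0.0937, 0.1241]
orientation: [0.113, 0.994, 0.0, 0.0]
wrist_force: [-3.8, -0.4, -0.9]
width: 0.28
t 22.52 rail x -1.51 y 0.68 z 124.12 | F rail x -3.62 y -1.26 z -0.85 |F| 3.92 torque [ 0.17  0.69 -0.01] w 0.28
t: 23.15
tool_pos: [0.5126, 0.0935, 0.1241]
orientation: [0.113, 0.994, -0.0, 0.0]
wrist_force: [-2.3, 1.3, 0.2]
width: 0.278
t 23.15 rail x -0.55 y 0.65 z 124.08 | F rail x -2.56 y 0.71 z 0.15 |F| 2.66 torque [0.08 0.65 0.04] w 0.278
```

```bash
python3 -m handwheel '{"xyz":[[-0.0002,0,0],[-0.0002,0,0],[-0.0002,0,0],[-0.0001,0,0],[-0.0001,0,0]],"turn":[[0,0,0],[0,0,0],[0,0,0],[0,0,0],[0,0,0]],"fingers":[0.2,0.2,0.2,0.2,0.2]}' 120
python3 st.py
```

```text
t: 23.78
tool_pos: [0.5134, 0.0933, 0.1241]
orientation: [0.113, 0.994, -0.0, -0.0]
wrist_force: [-2.0, 0.2, -0.8]
width: 0.273
t 23.77 rail x 0.22 y 0.65 z 124.05 | F rail x -1.98 y -0.24 z -0.82 |F| 2.16 torque [ 0.16  0.65 -0.06] w 0.273
```

```bash
python3 -m handwheel '{"xyz":[[-0.0002,0,0],[-0.0002,0,0],[-0.0002,0,0],[-0.0001,0,0],[-0.0001,0,0]],"turn":[[0,0,0],[0,0,0],[0,0,0],[0,0,0],[0,0,0]],"fingers":[0.2,0.2,0.2,0.2,0.2]}' 120
python3 st.py
```

```text
t: 24.4
tool_pos: [0.5142, 0.0931, 0.1241]
orientation: [0.113, 0.994, 0.0, -0.0]
wrist_force: [-1.6, 1.1, -0.5]
width: 0.274
t 24.40 rail x 1.03 y 0.67 z 124.06 | F rail x -1.77 y 0.72 z -0.45 |F| 1.96 torque [0.2  0.7  0.05] w 0.274
```

```bash
python3 -m handwheel '{"xyz":[[-0.0002,0,0],[-0.0002,0,0],[-0.0002,0,0],[-0.0001,0,0],[-0.0001,0,0]],"turn":[[0,0,0],[0,0,0],[0,0,0],[0,0,0],[0,0,0]],"fingers":[0.2,0.2,0.2,0.2,0.2]}' 120
python3 st.py
```

```text
t: 25.02
tool_pos: [0.5148, 0.0929, 0.124]
orientation: [0.113, 0.994, -0.0, -0.0]
wrist_force: [-3.4, 0.6, -0.3]
width: 0.275
t 25.02 rail x 1.69 y 0.64 z 124.01 | F rail x -3.42 y -0.20 z -0.32 |F| 3.44 torque [ 0.21  0.91 -0.03] w 0.275
```

```bash
python3 -m handwheel '{"xyz":[[-0.0001,0,0],[-0.0001,0,0],[0,0,0],[0,0,0],[0,0,0]],"turn":[[0,0,0],[0,0,0],[0,0,0],[0,0,0],[0,0,0]],"fingers":[0.2,0.2,0.2,0.2,0.2]}' 120
python3 st.py
```

```text
t: 25.65
tool_pos: [0.515, 0.0929, 0.124]
orientation: [0.113, 0.994, 0.0, -0.0]
wrist_force: [-3.5, 1.2, -1.0]
width: 0.274
t 25.65 rail x 1.91 y 0.68 z 124.01 | F rail x -3.68 y 0.38 z -1.02 |F| 3.84 torque [ 0.34  1.08 -0.01] w 0.274
```

```bash
python3 -m handwheel '{"xyz":[[-0.0002,0,0],[-0.0002,0,0],[-0.0002,0,0],[-0.0002,0,0],[0,0,0]],"turn":[[0,0,0],[0,0,0],[0,0,0],[0,0,0],[0,0,0]],"fingers":[0.2,0.2,0.2,0.2,0.2]}' 120
python3 st.py
```

```text
t: 26.28
tool_pos: [0.5155, 0.0928, 0.124]
orientation: [0.113, 0.994, 0.0, -0.0]
wrist_force: [-6.0, 0.4, -0.8]
width: 0.274
t 26.27 rail x 2.45 y 0.65 z 123.99 | F rail x -5.89 y -0.95 z -0.76 |F| 6.01 torque [0.42 1.59 0.03] w 0.274
```

```bash
python3 -m handwheel '{"xyz":[[-0.0003,0,0],[-0.0003,0,0],[-0.0003,0,0],[-0.0003,0,0],[0,0,0]],"turn":[[0,0,0],[0,0,0],[0,0,0],[0,0,0],[0,0,0]],"fingers":[0.2,0.2,0.2,0.2,0.2]}' 120
python3 st.py
```

```text
t: 26.9
tool_pos: [0.5161, 0.0927, 0.1239]
orientation: [0.113, 0.994, 0.0, -0.001]
wrist_force: [-7.7, 2.3, 1.4]
width: 0.275
t 26.90 rail x 3.06 y 0.67 z 123.89 | F rail x -8.06 y 0.53 z 1.44 |F| 8.20 torque [0.58 2.22 0.01] w 0.275
```

```bash
python3 -m handwheel '{"xyz":[[-0.0004,0,0],[-0.0003,0,0],[-0.0003,0,0],[0,0,0],[0,0,0]],"turn":[[0,0,0],[0,0,0],[0,0,0],[0,0,0],[0,0,0]],"fingers":[0.2,0.2,0.2,0.2,0.2]}' 120
python3 st.py; python3 st.py
```

```text
t: 27.52
tool_pos: [0.5166, 0.0925, 0.1238]
orientation: [0.113, 0.994, 0.0, -0.001]
wrist_force: [-9.1, 2.2, 2.7]
width: 0.272
t 27.52 rail x 3.50 y 0.65 z 123.82 | F rail x -9.39 y 0.03 z 2.74 |F| 9.78 torque [ 0.63  2.73 -0.02] w 0.272
t 27.52 rail x 3.50 y 0.65 z 123.82 | F rail x -9.39 y 0.03 z 2.74 |F| 9.78 torque [ 0.63  2.73 -0.02] w 0.272
```

```bash
python3 -m handwheel '{"xyz":[[-0.0004,0,0],[0,0,0],[0,0,0],[0,0,0],[0,0,0]],"turn":[[0,0,0],[0,0,0],[0,0,0],[0,0,0],[0,0,0]],"fingers":[0.2,0.2,0.2,0.2,0.2]}' 120
python3 st.py
python3 -m handwheel '{"xyz":[[0.001,0,0],[0.001,0,0],[0.001,0,0],[0.001,0,0],[0.001,0,0]],"turn":[[0,0,0],[0,0,0],[0,0,0],[0,0,0],[0,0,0]],"fingers":[0.2,0.2,0.2,0.2,0.2]}' 120
python3 st.py
```

```text
t: 28.15
tool_pos: [0.5168, 0.0925, 0.1238]
orientation: [0.113, 0.994, 0.0, -0.002]
wrist_force: [-10.3, 2.7, 2.0]
width: 0.271
t 28.15 rail x 3.72 y 0.66 z 123.79 | F rail x -10.64 y 0.30 z 2.03 |F| 10.84 torque [0.69 2.92 0.04] w 0.271
t: 28.78
tool_pos: [0.5142, 0.0931, 0.1243]
orientation: [0.113, 0.994, -0.0, 0.001]
wrist_force: [-1.1, 0.1, -0.9]
width: 0.272
t 28.77 rail x 1.06 y 0.68 z 124.30 | F rail x -1.05 y -0.18 z -0.91 |F| 1.40 torque [0.06 0.28 0.04] w 0.272
```

```bash
python3 -m handwheel '{"xyz":[[0.002,0,0],[0,0,-0.01],[0,0,-0.02],[0,0,-0.025],[0,0,-0.014]],"turn":[[0,0,0],[0,0,0],[0,0,0],[0,0,0],[0,0,0]],"fingers":[0.2,0.2,0.2,0.2,0.2]}' 120
python3 st.py; python3 look.py s9; python3 -c "
from h import *
need((.5384,-.3247,.194),191.3)
import cv2
im=np.load('pics/s9.npy');cv2.imwrite('pics/s9b.png',cv2.resize(np.clip(im[95:175,200:280]*1.8,0,255).astype(np.uint8),None,fx=7,fy=7,interpolation=cv2.INTER_CUBIC))
s=arm.read_state();t=s['tool_pos']
for k in(0,20,45,100): print(k,proj('side',t+[0,0,-.0719+k/1000]))"
```

```text
t: 29.4
tool_pos: [0.5124, 0.0937, 0.195]
orientation: [0.113, 0.994, 0.0, 0.001]
wrist_force: [0.3, 0.1, -1.5]
width: 0.273
t 29.40 rail x -0.82 y 0.79 z 194.99 | F rail x 0.30 y 0.19 z -1.52 |F| 1.56 torque [-0.01  0.02 -0.01] w 0.273
pred tip [243.41964858 152.06800164]
t 29.55 shift mm [14.38 -0.72 27.53]
turn units [0.002 0.01  0.019]
tcp [0.512  0.0937 0.1935] F [-0.23 -0.06 -1.96] w 0.279 q6 0.25
t 29.55 shift mm [-1.1944e+02 -4.0183e+02 -4.0000e-01]
turn units [ 0.     0.011 -3.031]
tcp [0.512  0.0937 0.1935] F [-0.23 -0.06 -1.96] w 0.279 q6 0.25
0 [243.41964858 152.06800164]
20 [242.55229368 143.68387134]
45 [241.4373423  132.90639402]
100 [238.85629594 107.95717291]
```

View pics/s9b.png

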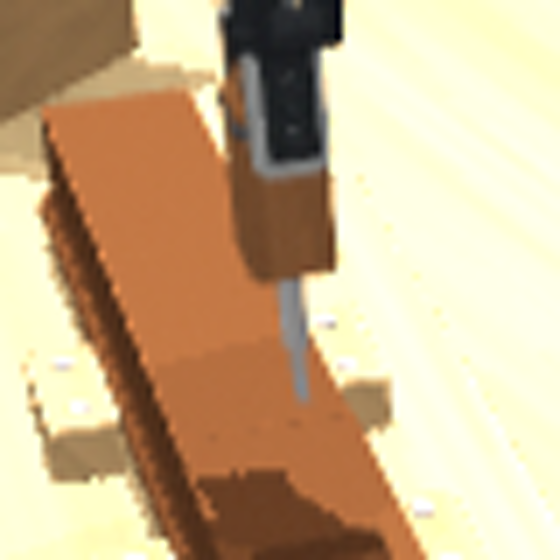

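The tip is at (242.7,152.0) against a predicted (243.4,152.1), the same small offset as before, so nothing slipped in the grip. I'll take it back to the block.

```bash
python3 -m handwheel '{"xyz":[[-0.009,-0.03,0],[-0.015,-0.05,0],[-0.015,-0.05,0],[-0.015,-0.05,0],[-0.015,-0.05,0]],"turn":[[0,0,0],[0,0,0],[0,0,0],[0,0,0],[0,0,0]],"fingers":[0.2,0.2,0.2,0.2,0.2]}' 120
python3 -m handwheel '{"xyz":[[-0.015,-0.05,0],[-0.015,-0.05,0],[-0.012,-0.042,0],[-0.0084,-0.0298,0],[0,0,0]],"turn":[[0,0,0],[0,0,0],[0,0,0],[0,0,0],[0,0,-1.0]],"fingers":[0.2,0.2,0.2,0.2,0.2]}' 120
python3 -m handwheel '{"xyz":[[0,0,0],[0,0,0],[0,0,0],[0,0,0],[0,0,0]],"turn":[[0,0,-1.0],[0,0,-1.03],[0,0,0],[0,0,0],[0,0,0]],"fingers":[0.2,0.2,0.2,0.2,0.2]}' 120
python3 -c "
from h import *
need((.5383,-.3246,.194),191.3)
import cv2
p,d=arm.capture('side');p=p.astype(float)
cv2.imwrite('pics/s10.png',cv2.resize(np.clip(p[200:310,340:430]*1.8,0,255).astype(np.uint8),None,fx=6.5,fy=5.4,interpolation=cv2.INTER_CUBIC));np.save('pics/s10.npy',p)
s=arm.read_state();t=s['tool_pos']
for k in(0,20,45,100): print(k,proj('side',t+[0,0,-.0719+k/1000]))"
```

```text
t: 30.18
tool_pos: [0.5269, -0.1475, 0.192]
orientation: [0.113, 0.994, 0.0, -0.001]
wrist_force: [0.3, 0.3, -0.5]
width: 0.275
t: 30.8
tool_pos: [0.5374, -0.3269, 0.1909]
orientation: [0.043, 0.999, 0.001, -0.001]
wrist_force: [-0.1, 0.3, -2.2]
width: 0.274
t: 31.42
tool_pos: [0.5379, -0.3246, 0.1929]
orientation: [-0.098, 0.995, 0.0, -0.0]
wrist_force: [-0.2, -0.6, -1.0]
width: 0.27
t 31.43 shift mm [-0.34 -0.11 -1.15]
turn units [ 0.002 -0.001 -0.013]
tcp [ 0.5379 -0.3246  0.1929] F [-0.15 -0.6  -1.04] w 0.27 q6 -0.87
0 [381.28331885 262.19448253]
20 [382.47483023 252.28733422]
45 [384.02426393 239.40414264]
100 [387.68998806 208.92447368]
```

View pics/s10.png

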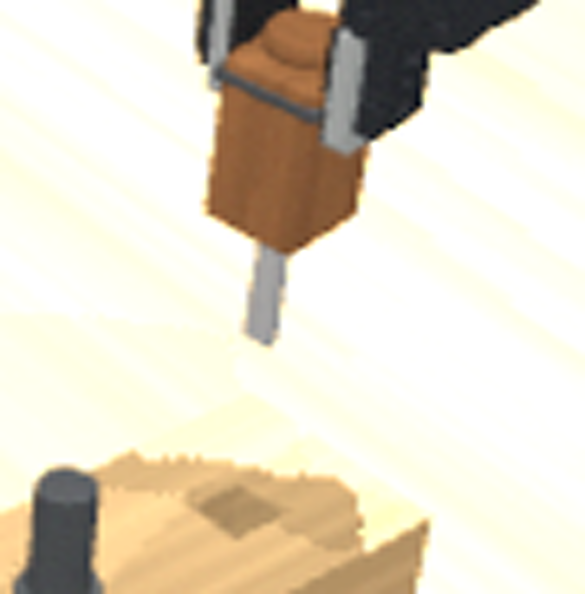

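The tip is back where it was after lifting, (379.9,262.9) against (379.8,262.5), above the open hole at about (376,295). Lowering in stages.

```bash
python3 -m handwheel '{"xyz":[[-0.0003,0,0.02],[0,0,0.025],[0,0,0.015],[0,0,0.01],[0,0,0.007]],"turn":[[0,0,0],[0,0,0],[0,0,0],[0,0,0],[0,0,0]],"fingers":[0.2,0.2,0.2,0.2,0.2]}' 120
python3 -c "
from h import *
need((.5384,-.3247,.0819),191.3)"
python3 -m handwheel '{"xyz":[[0,0,0.006],[0,0,0.006],[0,0,0.006],[0,0,0.006],[0,0,0]],"turn":[[0,0,0],[0,0,0],[0,0,0],[0,0,0],[0,0,0]],"fingers":[0.2,0.2,0.2,0.2,0.2]}' 120
python3 -c "
from h import *
need((.5384,-.3247,.0819),191.3)"
```

```text
t: 32.1
tool_pos: [0.5384, -0.3247, 0.1159]
orientation: [-0.098, 0.995, -0.0, 0.0]
wrist_force: [-0.4, -0.3, -1.3]
width: 0.271
t 32.10 shift mm [ 2.000e-02 -1.000e-02  3.403e+01]
turn units [-0.002  0.002 -0.002]
tcp [ 0.5384 -0.3247  0.1159] F [-0.41 -0.3  -1.28] w 0.271 q6 -0.87
t: 32.72
tool_pos: [0.538, -0.3244, 0.0915]
orientation: [-0.098, 0.995, 0.0, -0.0]
wrist_force: [0.0, 0.2, -0.7]
width: 0.277
t 32.73 shift mm [-0.3  -0.33  9.65]
turn units [ 0.005 -0.004 -0.001]
tcp [ 0.538  -0.3244  0.0915] F [ 0.    0.19 -0.75] w 0.277 q6 -0.87
```

```bash
python3 -m handwheel '{"xyz":[[0,0,0.004],[0,0,0.003],[0,0,0.001],[0,0,0.0005],[0,0,0.0005]],"turn":[[0,0,0],[0,0,0],[0,0,0],[0,0,0],[0,0,0]],"fingers":[0.2,0.2,0.2,0.2,0.2]}' 120
python3 -c "
from h import *
need((.5384,-.3247,.0819),191.3)"
```

```text
t: 33.35
tool_pos: [0.5383, -0.3246, 0.0832]
orientation: [-0.098, 0.995, -0.0, 0.0]
wrist_force: [-0.1, 0.0, -1.8]
width: 0.278
t 33.35 shift mm [-0.05 -0.06  1.26]
turn units [-0.001  0.001 -0.001]
tcp [ 0.5383 -0.3246  0.0832] F [-0.06  0.02 -1.84] w 0.278 q6 -0.87
```

```bash
python3 -m handwheel '{"xyz":[[0,0,0.0005],[0,0,0.0004],[0,0,0.0003],[0,0,0],[0,0,0]],"turn":[[0,0,0],[0,0,0],[0,0,0],[0,0,0],[0,0,0]],"fingers":[0.2,0.2,0.2,0.2,0.2]}' 120
python3 -c "
from h import *
need((.5384,-.3247,.0819),191.3)"
```

```text
t: 33.98
tool_pos: [0.5383, -0.3246, 0.0823]
orientation: [-0.098, 0.995, -0.0, 0.0]
wrist_force: [-1.0, 1.5, 5.3]
width: 0.273
t 33.98 shift mm [-0.05 -0.12  0.36]
turn units [-0.002  0.002 -0.   ]
tcp [ 0.5383 -0.3246  0.0823] F [-0.99  1.52  5.28] w 0.273 q6 -0.87
```

Seated: it carries about 5 N at the height where I first gripped it. I'll open and retreat upwards.

```bash
python3 -m handwheel '{"xyz":[[0,0,0],[0,0,0],[0,0,0],[0,0,0],[0,0,0]],"turn":[[0,0,0],[0,0,0],[0,0,0],[0,0,0],[0,0,0]],"fingers":[0.35,0.45,0.6,0.7,0.7]}' 40
python3 -m handwheel '{"xyz":[[0,0,-0.01],[0,0,-0.025],[0,0,-0.035],[0,0,-0.04],[0,0,-0.02]],"turn":[[0,0,0],[0,0,0],[0,0,0],[0,0,0],[0,0,0]],"fingers":[0.7,0.7,0.7,0.7,0.7]}' 40
python3 - <<'E'
from h import *
import cv2
need()
p,d=arm.capture('side');cv2.imwrite('pics/s11.png',p)
L=[arm.capture("top") for _ in range(6)]
cv2.imwrite('pics/t11.png',L[0][0])
D=np.stack([l[1] for l in L]);D[D<=0]=np.nan;d=np.nanmedian(D,0)
p=P["top"];v,u=np.mgrid[:400,:640]
X=(np.stack([(u-p["cx"])/p["fx"]*d,(v-p["cy"])/p["fy"]*d,d],-1)-p["t"])@p["R"]
a=np.deg2rad(-13.1);ex=np.array([np.cos(a),np.sin(a)]);ey=np.array([-np.sin(a),np.cos(a)])
rel=X[...,:2]-np.array([.5147,.0923]); rx=rel@ex*1000; ry=rel@ey*1000
m=(abs(rx)<21)&(abs(ry)<4);i=np.argsort(rx[m])
print([(round(float(x),1),round(float(z)*1000+1.2,1)) for x,z in zip(rx[m][i],X[...,2][m][i])])
E
```

```text
t: 34.6
tool_pos: [0.5382, -0.3245, 0.0818]
orientation: [-0.098, 0.995, 0.0, -0.0]
wrist_force: [-0.1, -0.5, -0.4]
width: 0.697
t: 35.22
tool_pos: [0.5387, -0.3249, 0.2152]
orientation: [-0.098, 0.995, -0.001, 0.001]
wrist_force: [-0.1, 0.1, -0.7]
width: 0.697
tcp [ 0.5387 -0.3249  0.2152] F [-0.07  0.12 -0.65] w 0.697 q6 -0.87
[(-20.5, 69.6), (-16.1, 29.0), (-14.7, 45.5), (-13.0, 46.2), (-12.5, 46.8), (-10.7, 46.0), (-10.1, 45.6), (-9.6, 45.7), (-8.4, 45.5), (-7.8, 45.4), (-7.8, 53.2), (-6.7, 54.3), (-6.2, 55.2), (-5.7, 55.7), (-4.4, 53.6), (-3.9, 54.8), (-3.1, 51.7), (-1.2, 49.6), (-0.6, 49.0), (-0.2, 51.0), (1.0, 50.3), (1.5, 51.0), (2.1, 50.3), (3.0, 54.5), (3.6, 54.5), (4.0, 55.4), (5.3, 54.5), (5.7, 56.2), (6.3, 55.6), (8.8, 46.7), (9.4, 46.2), (9.9, 47.3), (11.0, 48.0), (11.6, 47.6), (12.1, 48.6), (13.9, 47.8), (14.5, 47.2), (18.1, 33.0), (18.8, 32.1), (20.0, 38.0), (20.0, 56.0), (20.1, 61.7), (20.1, 42.6), (20.6, 68.4), (20.9, 70.9)]
```

View pics/s11.png

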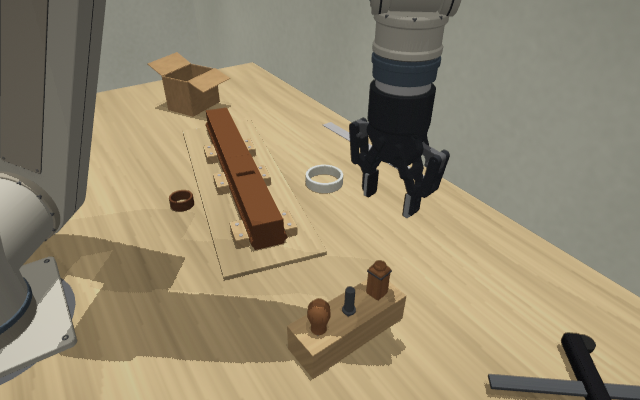

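View pics/t11.png

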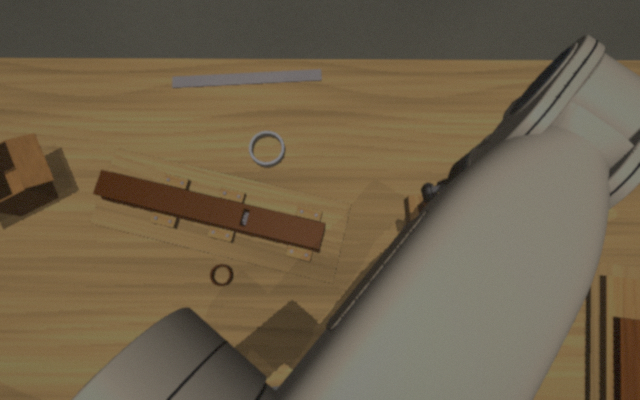

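The driver stands in its hole as at the start, (378,280) in the side view. Ring, tape, awl and punch have not moved. Teeth now read about +20° and −25°, the closed position. Handing in.

```bash
python3 -c "
from station import arm
print(arm.finish_job())"
```

```text
the job is handed in; nothing more can be done
None
```

The joint is closed and nipped up, the screwdriver is back in the hole it came from, and I handed the job in at about 35.6 s of the 64 s allowed.

**Turning the nut:** It took three strokes from the −x side of the slot, at about 2–3 N each. On the third stroke the nut stopped with the gripper about 1.6 mm past the middle of the slot. I expected the stop at about 1.1 mm, so that is within the calibration error.

**The nip-up push:** I raised the force in steps to about 10–10.8 N and then backed off. The highest force I read on nut or wood was 10.8 N. I read it only at the end of each five-row move, so a brief peak in between would not show.

**Last checks:**
- **Nut:** the depth picture shows teeth near +20° and −25°, as they should be with the joint closed. That pattern repeats every 45° and looked much the same at the start. The proof of closing is therefore the turning I counted plus the firm stop, not the picture alone.
- **Screwdriver:** it seated with about 5 N on the block, at the height where I first gripped it, and the side picture shows it standing as before.
- **Other things:** the awl, punch, ring and tape look unmoved, and the gripper is touching nothing.

**Disagreements:**
- **Cameras:** the two cameras differed by about 4 mm in x. I averaged them and placed the blade against the slot in the side picture.
- **Blade direction:** in the pictures the blade lay a quarter turn from what the description of the tool in its block led me to expect. The first time I let it about 3 mm into the slot it was the wrong way round. I felt no contact, lifted it out, turned it 90° and saw that it was right before the first stroke.

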